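# Sort the battery diyas by heft onto the caddy's fold-down shelf and the tray

### The job

Get the doorway lamps ready: swing the sloping front of the red caddy out past its balance point and let it down, so that it lies open as a shelf by itself. The diyas on the cork mat all look alike, so heft each one: stand those that have their battery pack in (clearly heavier) upright on the caddy's open shelf, and stand the empty, lighter ones upright in the wells of the grey tray, one to a well. Leave the lota and the incense holder where they are.

Things in the scene. Friction and masses are not known exactly. Their poses are not given: they have to be found in the camera images.
- diya1: battery diya: terracotta bowl 64 mm wide at its rim (22 mm up), foot 44 mm wide, small lip at one side; a fixed white candle stub 24 mm wide stands in its middle up to 56 mm, with an amber bulb up to 72 mm; lift it by the stub. Empty 100 g, with battery pack 280 g (8 percent either way): only weight tells. Origin: centre of the underside, z up. May be absent; starts on the mat: ring of 90 mm radius, or its middle.
- diya2: battery diya: terracotta bowl 64 mm wide at its rim (22 mm up), foot 44 mm wide, small lip at one side; a fixed white candle stub 24 mm wide stands in its middle up to 56 mm, with an amber bulb up to 72 mm; lift it by the stub. Empty 100 g, with battery pack 280 g (8 percent either way): only weight tells. Origin: centre of the underside, z up. May be absent; starts on the mat: ring of 90 mm radius, or its middle.
- diya3: battery diya: terracotta bowl 64 mm wide at its rim (22 mm up), foot 44 mm wide, small lip at one side; a fixed white candle stub 24 mm wide stands in its middle up to 56 mm, with an amber bulb up to 72 mm; lift it by the stub. Empty 100 g, with battery pack 280 g (8 percent either way): only weight tells. Origin: centre of the underside, z up. May be absent; starts on the mat: ring of 90 mm radius, or its middle.
- diya4: battery diya: terracotta bowl 64 mm wide at its rim (22 mm up), foot 44 mm wide, small lip at one side; a fixed white candle stub 24 mm wide stands in its middle up to 56 mm, with an amber bulb up to 72 mm; lift it by the stub. Empty 100 g, with battery pack 280 g (8 percent either way): only weight tells. Origin: centre of the underside, z up. May be absent; starts on the mat: ring of 90 mm radius, or its middle.
- diya5: battery diya: terracotta bowl 64 mm wide at its rim (22 mm up), foot 44 mm wide, small lip at one side; a fixed white candle stub 24 mm wide stands in its middle up to 56 mm, with an amber bulb up to 72 mm; lift it by the stub. Empty 100 g, with battery pack 280 g (8 percent either way): only weight tells. Origin: centre of the underside, z up. May be absent; starts on the mat: ring of 90 mm radius, or its middle.
- diya6: battery diya: terracotta bowl 64 mm wide at its rim (22 mm up), foot 44 mm wide, small lip at one side; a fixed white candle stub 24 mm wide stands in its middle up to 56 mm, with an amber bulb up to 72 mm; lift it by the stub. Empty 100 g, with battery pack 280 g (8 percent either way): only weight tells. Origin: centre of the underside, z up. May be absent; starts on the mat: ring of 90 mm radius, or its middle.
- diya7: battery diya: terracotta bowl 64 mm wide at its rim (22 mm up), foot 44 mm wide, small lip at one side; a fixed white candle stub 24 mm wide stands in its middle up to 56 mm, with an amber bulb up to 72 mm; lift it by the stub. Empty 100 g, with battery pack 280 g (8 percent either way): only weight tells. Origin: centre of the underside, z up. May be absent; starts on the mat: ring of 90 mm radius, or its middle.
- mat: thin round cork mat, 260 mm wide, 3 mm thick, stuck down; origin: centre of its underside
- tray: square tray of hard grey silicone, 166 x 166 mm, which grips the trolley top and does not move: floor 6 mm thick, outer walls (11 mm high) and two crossed dividing ribs (10 mm high) 6 mm thick, so four square wells of 74 mm, 80 mm apart; origin: centre of the underside, x and y along its sides
- well1 (a point): centre of the floor of one of the tray's four wells (74 mm square, 4 to 5 mm deep)
- well2 (a point): centre of the floor of one of the tray's four wells (74 mm square, 4 to 5 mm deep)
- well3 (a point): centre of the floor of one of the tray's four wells (74 mm square, 4 to 5 mm deep)
- well4 (a point): centre of the floor of one of the tray's four wells (74 mm square, 4 to 5 mm deep)
- caddy: red plastic fall-front caddy, 260 mm wide, 205 mm high, standing fast; a hinged flap 270 x 160 mm, 8 mm thick, closes its sloping front. Origin: centre of its underside; its front looks along its own -x
- flap (a joint): flap angle, rad: 0 shut, leaning back 0.44 from upright; grows as its top swings out and down. Balance near 0.38: let go before it, the flap falls shut; past it, it sinks slowly by itself (damped, some 3 to 4 s) to its stop at 2.007, where it lies level as a shelf 55 mm above the trolley top, its handle bar serving as foot. Needs 1 to 3 N at the bar
- flap_bar (a point): middle of the handle bar on the flap's outer face: round, 10 mm thick, 120 mm long, parallel to the hinge, 140 mm from it (20 mm short of the free edge), 50 mm off the inner face, 37 mm clear between bar and outer face; a leg near each end, 110 mm apart. Flap shut: about 203 mm up, level with the flap's top edge, to be hooked from above. Flap open: underneath
- shelf_mid (a point): middle of the flap's inner face, the shelf's upper face when open: 160 mm deep, 270 mm wide, with 6 mm high ribs along the two short sides (258 mm clear between). Axes fixed to the flap: z out of this face (up when open), -x from hinge to free edge, y along the hinge
- flap_hinge (a point): point on the flap's hinge axis (along the caddy's y), at mid width: 60 mm in front of the caddy's origin, 55 mm up. The flap turns about it; open, it reaches 160 mm out from here along the caddy's -x
- lota: bystander, loose: steel lota, 94 mm wide, 100 mm high; origin: centre of its underside
- incense: bystander, loose: low wooden incense-stick holder, 120 x 34 x 12 mm; origin: centre of its underside
There are look-alikes about, which are no part of the job. Leave any turquoise look-alike of the diya3 alone.

How it is judged:
By the outcome, as a careful person would: the job done as asked, in the order asked, and still so for the second after the job is handed in, with the robot touching nothing.
Of diya1, diya2, diya3, diya4, diya5, diya6, diya7 only 5 to 7 are there at a start; the rules pass over those that are not, and their reading is None.
At some moment in a run one of diya1, diya2, diya3, diya4, diya5, diya6, diya7 may be knocked a few centimetres aside while the robot is not near it.
It also fails if it takes over 210 s, if anything falls off the work surface, if the arm or the gripper's body presses on something with over 40 N, if the wrist force passes 120 N, or if a joint passes its speed limit or range.

### The arm

A 6-joint arm with a two-finger parallel gripper is mounted at the origin on the work surface. World frame = base frame: x ahead of the robot, y to its left, z up, the work surface at z = 0. Lengths are in m, angles in degrees, forces in N, time in s.
With the tool pointing down it reaches from about 0.35 to 0.875 m from the base axis. Payload 4.2 kg.
Tool frame: the origin (TCP) lies midway between the tips of the shut fingers; the grasp point (between the pads) lies 19 mm behind it; x points along the fingers, z is the direction in which the jaws open and shut, and the axes are right-handed (so a half turn about x gives the same grasp; the last joint's range is limited). The gripper opens to 85 mm and grips with 20 to 120 N. Pads are 22 mm wide; open, the fingers measure 114 mm over their backs; the gripper's body (76 mm by 85 mm) begins 54 mm behind the grasp point. The pads swing forward as they close: fully open they stand 13 mm farther back than shut.
Start: joints at [-56.975, 22.042, 0.453, 0, -68.411, -14.817], TCP at [0.195, -0.594, 0.231] pointing down, gripper open.
Joint ranges: [-179.83, 179.83], [-69.29, 118.12], [-61.27, 80.66], [-181.25, 117.63], [-171.15, -9.14], [-177.46, 177.46]. Speed limits (degrees/s): [159.86, 159.86, 180, 180, 180, 180].

### API

Orientations are given as a 3x3 rotation matrix whose columns are the frame's x, y, z axes.
In Python, from cell import ctrl gives the robot as it stands.
- The arm moves only by the tool drive_tool, never from a script. Its argument "series" is one flat list of numbers, 7 for each row, row after row: the turn, a rotation vector about the world's x, y, z in degrees, then the shift along the world's x, y, z in m, then the opening, from 0 (shut) to 1 (fully open). A call has 1 to 5 rows; each row is the pose to reach, as a shift and turn from the pose measured when the call began; what a row does not reach only later rows make up. A row lasts 1/10 s, in which the tool goes at most 50 mm and 8.59 degrees, less where a joint would pass 70% of its speed; a pose out of reach is approached as far as the arm can. A call with a gripper value outside its range is refused whole. The fingers move at their own pace and stop on an object; "newtons" is the grip in N (left out, the last holds). Time passes only in rows, so rows that repeat a pose let the fingers close. It gives the time, the measured TCP pose, the force and the opening at its end, in the units of the state.
- ctrl.read_state(): the state, without advancing time (a new reading comes with each control period).
- ctrl.get_image(name): name is "side" or "top"; returns a dict with "frame" (420x560x3 uint8, red, green, blue), "intrinsics" (3x3 intrinsics, pixels), "rvec" (rotation vector, rad) and "tvec" (3), from world to camera coordinates, as OpenCV has them. Camera axes: x right, y down, z forward; pixel columns grow to the right and rows downward; lengths in m; the calibration is good to about 2 mm. A picture is of the moment at which its call begins. There is no depth.
- ctrl.job_done(): hands the job in, once; it reports no verdict.
Trained networks look in the newest picture that a camera, given by its name, has taken for a name from the list of things; names that differ only in an ending like _2 or _b are one class to them, and where a whole thing is asked for, a point or a joint stands for the part that bears it (a point fixed in the world has none). Each returns a list of dicts, best first, with "p" (0 to 1); they miss things now and then, are a little off and sometimes report something else, mostly with a low value. They report only what shows in the picture. A call takes as long as a camera call. They do not tell look-alikes from the thing itself.
- ctrl.spot_in(camera, thing): "position" ([column, row] in pixels, amid what is visible of it).
- ctrl.masks_of(camera, thing): "mask" (420x560 bool, what is visible of it) and "position" ([column, row] in pixels, amid what is visible of it).
The state is a dict: "t": time; "qpos": joint angles; "dq": joint speeds; "effort": joint torques, N m; "position": TCP position; "eef_rot": TCP orientation; "ft_force": force on the tool from outside, world axes, zero at the start; "moment": the same for the moment, N m; "opening": finger opening in m.
Only numpy, scipy, OpenCV 4.12 (cv2) and the standard library are available. Lean on these libraries where they do the work, as an engineer would, in place of code of your own. Each camera call takes 0.05 s, during which the arm holds its last target.

## Working session

There is one attempt and no reset: what is moved stays moved. The work goes in short steps, Python scripts to look and compute and a tool call to move; the robot and the scene stay as the last step left them, time stands still between calls to the robot, and variables do not carry over. Pictures are saved under pics/ and viewed, and the job is handed in when it is done.

Besides the shell and the picture viewer there is one more tool, called as name(argument=value, ...), one argument or row to a line, values as JSON. drive_tool: Moves the arm, as the interface text tells. Its arguments: {"type":"object","properties":{"series":{"type":"array","items":{"type":"number"}},"newtons":{"type":"number"}},"required":["series"]}

```bash
ls; mkdir -p pics
python3 - <<'E'
from cell import ctrl
import cv2
s=ctrl.read_state(); print(s)
for c in("side","top"):
    im=ctrl.get_image(c); cv2.imwrite(f"pics/{c}0.png",im["frame"][:,:,::-1]); print(c,im["intrinsics"],im["rvec"],im["tvec"])
E
```

```text
pics
{'t': 0.0, 'qpos': array([-5.69742113e+01,  2.20886927e+01,  3.80094917e-01, -2.80402592e-02,
       -6.84103545e+01, -1.48175933e+01]), 'dq': array([ 0.05121325,  0.00512962, -0.07073825, -0.07237126,  0.04535279,
       -0.07239882]), 'effort': array([ 1.52222980e-03, -3.92284584e+01,  1.88406909e+01,  4.18631002e+00,
       -4.56686728e-03, -2.11948816e-06]), 'position': array([ 0.19513979, -0.59314659,  0.23024798]), 'eef_rot': array([[-7.49955945e-04, -9.49983733e-01, -3.12298487e-01],
       [ 1.98864162e-03, -3.12299374e-01,  9.49981656e-01],
       [-9.99997741e-01,  9.13946212e-05,  2.12338796e-03]]), 'ft_force': array([-0.00616352, -0.27503512, -0.59365652]), 'moment': array([ 0.02011215, -0.00949544, -0.00125267]), 'opening': 0.08542953148004626}
side [[461.8507735    0.         277.19341361]
 [  0.         461.8507735  203.20597831]
 [  0.           0.           1.        ]] [ 0.33419545 -2.82361237  1.11310776] [0.52325525 0.16049258 1.14395519]
top [[397.56436634   0.         275.84092156]
 [  0.         397.56436634 207.81949288]
 [  0.           0.           1.        ]] [ 1.95135593 -2.26004787  0.25853629] [0.10155601 0.54939781 0.9019191 ]
```

View pics/side0.png

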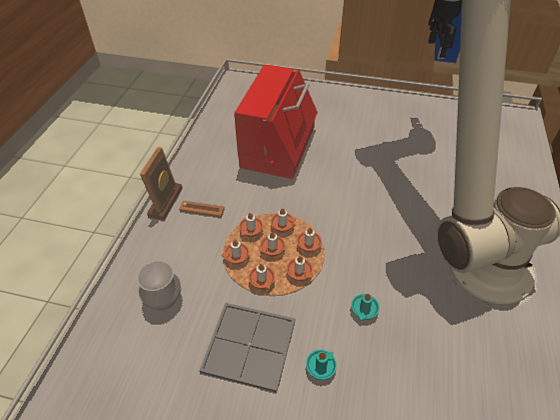

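View pics/top0.png

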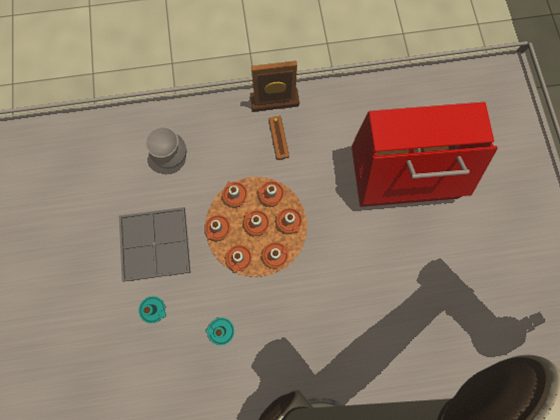

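```bash
cat > h.py <<'E'
from cell import ctrl
import cv2, numpy as np
C={}
def cam(c):
    im=ctrl.get_image(c); C[c]=im
    im["R"]=cv2.Rodrigues(np.array(im["rvec"],float))[0]; im["t"]=np.array(im["tvec"],float).ravel(); im["K"]=np.array(im["intrinsics"])
    return im
def save(c,n,crop=None,scale=1):
    f=C[c]["frame"][:,:,::-1]
    if crop: f=f[crop[1]:crop[3],crop[0]:crop[2]]
    cv2.imwrite(f"pics/{n}.png",cv2.resize(f,None,fx=scale,fy=scale,interpolation=cv2.INTER_CUBIC))
def ray(c,p):
    im=C[c]; d=im["R"].T@np.linalg.inv(im["K"])@np.array([p[0],p[1],1.]); return -im["R"].T@im["t"], d
def onz(c,p,z):
    o,d=ray(c,p); return o+d*(z-o[2])/d[2]
def proj(c,X):
    im=C[c]; x=im["K"]@(im["R"]@np.array(X,float)+im["t"]); return x[:2]/x[2]
def tri(p1,p2):
    o1,d1=ray("side",p1);o2,d2=ray("top",p2)
    s=np.linalg.lstsq(np.c_[d1,-d2],o2-o1,rcond=None)[0]
    a=o1+s[0]*d1;b=o2+s[1]*d2; return (a+b)/2,np.linalg.norm(a-b)
E
python3 - <<'E'
from h import *
np.set_printoptions(precision=4,suppress=True)
for c in("side","top"):
    cam(c)
    print(c,-C[c]["R"].T@C[c]["t"])
    for th in ("diya1","tray","mat","caddy","flap","flap_bar","lota","incense"):
        for r in ctrl.masks_of(c,th):
            if r["p"]<.2: continue
            m=r["mask"]; z=.03 if th=="diya1" else 0
            print(c,th,round(r["p"],2),np.round(r["position"],1),m.sum(),onz(c,r["position"],z)[:2])
            if th in("tray","flap_bar","flap"):
                k,_=cv2.findContours(m.astype(np.uint8),0,2); k=max(k,key=cv2.contourArea)
                print(cv2.approxPolyDP(k,4,True)[:,0].tolist())
save("top","top_caddy",(330,80,530,230),4)
save("side","side_caddy",(210,50,350,190),4)
E
```

```text
side [0.3517 0.7672 0.9465]
side diya1 0.94 [278.3 221.7] 397 [ 0.5354 -0.0009]
side diya1 0.9 [269.8 244.2] 424 [0.5388 0.0764]
side diya1 0.79 [264.6 277.5] 486 [0.5264 0.1756]
side diya1 0.77 [300.8 267.7] 495 [0.449  0.1283]
side diya1 0.66 [308.6 239.5] 436 [0.4471 0.039 ]
side diya1 0.61 [232.6 251.3] 482 [0.6229 0.1194]
side diya1 0.59 [249.3 226.2] 425 [0.605  0.0316]
side diya1 0.57 [318.6 366.3] 703 [0.3648 0.3587]
side diya1 0.56 [363.7 305.7] 591 [0.2907 0.1967]
side tray 0.86 [247.3 345.3] 5771 [0.5245 0.3351]
[[226, 303], [200, 371], [276, 391], [294, 318]]
side tray 0.52 [300.5 267.9] 443 [0.4527 0.1081]
[[290, 262], [288, 272], [294, 279], [311, 276], [308, 262]]
side mat 0.96 [275.6 259. ] 3490 [0.5192 0.0961]
side mat 0.57 [295.8 119.3] 2585 [ 0.59   -0.4833]
side caddy 0.69 [273.8 122.5] 7052 [ 0.658 -0.449]
side flap 0.66 [292.6 121. ] 2527 [ 0.5985 -0.4716]
[[299, 71], [269, 122], [293, 166], [317, 113]]
side flap 0.64 [249.7 342.9] 5680 [0.5209 0.3285]
[[225, 304], [200, 372], [276, 391], [294, 318]]
side flap_bar 0.64 [294.9 116.1] 2404 [ 0.5967 -0.5002]
[[299,
[... 584 characters left out ...]
5 [219.7 332.5] 605 [0.2888 0.1928]
top tray 0.86 [154.3 245.6] 4534 [0.5201 0.3362]
[[183, 207], [120, 216], [124, 280], [189, 270]]
top mat 0.85 [260.3 234.3] 4609 [0.5097 0.0673]
top caddy 0.9 [423.7 150.3] 12291 [ 0.671  -0.3965]
top flap 0.59 [427.2 176. ] 5618 [ 0.5994 -0.3892]
[[495, 147], [373, 155], [363, 202], [468, 195]]
top flap_bar 0.89 [426.9 171.2] 5631 [ 0.6125 -0.3915]
[[496, 148], [374, 155], [362, 201], [470, 194]]
top flap_bar 0.43 [233.9 196.2] 451 [0.6189 0.1215]
[[227, 183], [225, 201], [241, 203], [245, 189], [237, 182]]
top lota 0.94 [166.2 145.2] 1305 [0.7853 0.2835]
top lota 0.71 [236.9 258. ] 561 [0.4587 0.1337]
top incense 0.73 [277.3 138.3] 484 [ 0.7617 -0.0139]
```

View pics/top_caddy.png

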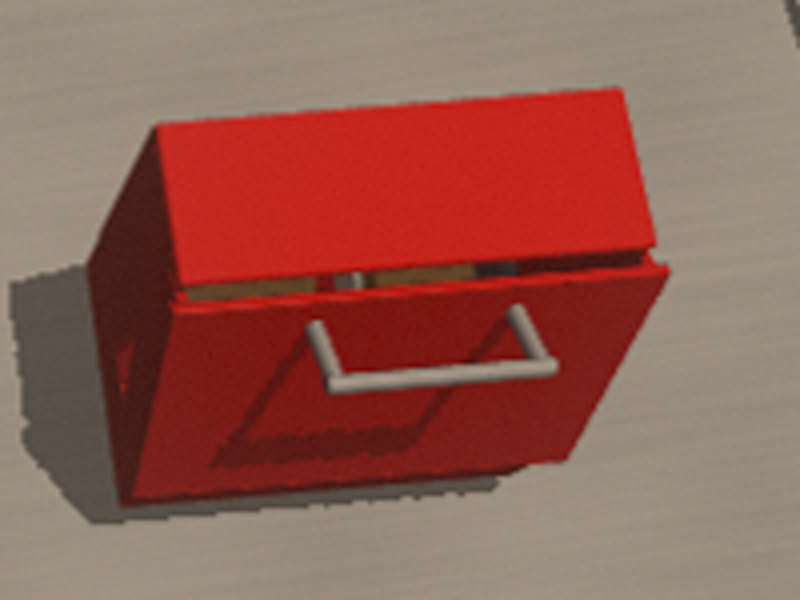

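View pics/side_caddy.png

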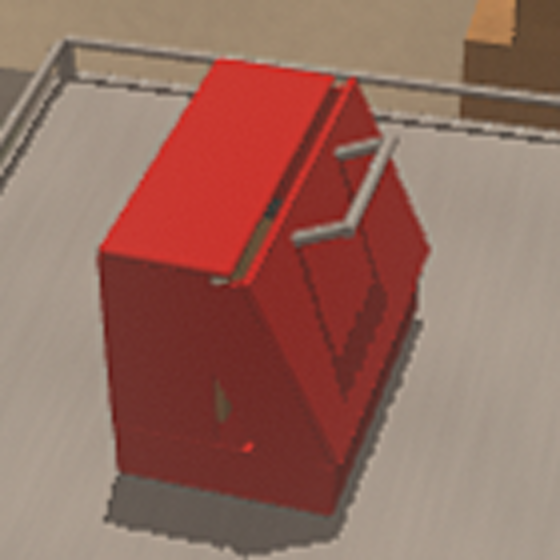

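Run:
```python
from h import *
from scipy.optimize import least_squares
np.set_printoptions(precision=4,suppress=True)
for c in("side","top"): cam(c)
a=.44;u=np.array([np.sin(a),0,np.cos(a)]);n=np.array([-np.cos(a),0,np.sin(a)]);H=np.array([-.06,0,.055])
bar=H+.14*u+.05*n
def pt(s,y,off): return H+s*u+off*n+[0,y,0]
print(bar, tri((297.5,107),(413,176)),tri((308.,85.5),(468.2,171.5)))
# y sign: caddy +x faces away; left in top image = world +y ~ caddy +y
obs=[("top",bar+[0,.055,0],(413,176)),("top",bar+[0,-.055,0],(468.2,171.5)),
("side",bar+[0,.055,0],(297.5,107)),("side",bar+[0,-.055,0],(308,85.5)),
("top",pt(.16,.135,.008),(330+173/4,80+308/4)),("top",pt(.16,-.135,.008),(330+669/4,80+270/4)),
("side",pt(.16,.135,.008),(210+245/4,50+285/4)),("side",pt(.16,-.135,.008),(210+355/4,50+85/4))]
def f(v):
    c,s=np.cos(v[2]),np.sin(v[2]);R=np.array([[c,-s,0],[s,c,0],[0,0,1]])
    return np.concatenate([proj(k,R@X+[v[0],v[1],0])-q for k,X,q in obs])
r=least_squares(f,[.65,-.4,0.]);v=r.x
print(v,np.degrees(v[2]),r.fun.reshape(-1,2))
c,s=np.cos(v[2]),np.sin(v[2]);R=np.array([[c,-s,0],[s,c,0],[0,0,1]]);T=np.array([v[0],v[1],0])
print("bar",R@bar+T,"hinge",R@H+T,"shelfmid",R@np.array([-.14,0,.055])+T)
# tray
def g(v):
    c,s=np.cos(v[2]),np.sin(v[2]);R=np.array([[c,-s],[s,c]]);o=[]
    for cs,k in (([[183,207],[120,216],[124,280],[189,270]],"top"),([[294,318],[226,303],[200,371],[276,391]],"side")):
        pass
    return o
for k,cs in (("top",[[183,207],[120,216],[124,280],[189,270]]),("side",[[226,303],[200,371],[276,391],[294,318]])):
    P=np.array([onz(k,q,.011)[:2] for q in cs]);print(P,P.mean(0),cv2.minAreaRect(P.astype(np.float32)*1000))
D={}
for k in("top","side"):
    D[k]=[r["position"] for r in ctrl.masks_of(k,"diya1") if r["p"]>.4]
for p in D["side"]:
    best=min(((tri(p,q)) for q in D["top"]),key=lambda t:t[1]+10*abs(t[0][2]-.03)); print(best,onz("side",p,.03)[:2])
save("top","top_m",(190,165,320,290),5)
save("side","side_m",(210,190,340,305),5)
```

```text
[-0.0456  0.      0.203 ] (array([ 0.5485, -0.2684,  0.2052]), np.float64(0.00631431892124919)) (array([ 0.5427, -0.3891,  0.1985]), np.float64(0.006967620625286665))
[ 0.5928 -0.3292 -0.0629] -3.602200896540311 [[ 1.0206  0.6   ]
 [-2.5408  0.9642]
 [-1.6857 -0.4506]
 [-1.9777 -0.3324]
 [-0.0127  1.6417]
 [ 1.2465  1.2561]
 [-0.5045 -0.78  ]
 [-0.8926 -2.7092]]
bar [ 0.5473 -0.3264  0.203 ] hinge [ 0.533  -0.3255  0.055 ] shelfmid [ 0.4531 -0.3204  0.055 ]
[[0.6065 0.2529]
 [0.6063 0.4133]
 [0.4444 0.4132]
 [0.4454 0.2533]] [0.5257 0.3332] ((525.4588623046875, 333.048095703125), (161.91395568847656, 160.46046447753906), 0.04338271543383598)
[[0.599  0.2518]
 [0.6021 0.4174]
 [0.4394 0.4205]
 [0.4384 0.2528]] [0.5197 0.3356] ((520.2012939453125, 336.1729431152344), (167.69512939453125, 162.67774963378906), 89.64053344726562)
(array([0.5373, 0.079 , 0.0336]), np.float64(0.013035038305071146)) [0.5314 0.0773]
(array([0.4564, 0.1288, 0.0281]), np.float64(0.010087415171169335)) [0.4512 0.1306]
(array([0.4498, 0.0412, 0.0282]), np.float64(0.01866721339814497)) [0.4403 0.0437]
(array([0.6121, 0.1224, 0.0323]), np.float64(0.003046840348229954)) [0.6143 0.1205]
(array([0.2905, 0.1888, 0.0116]), np.float64(0.006367879528130038)) [0.2886 0.2001]
(array([0.5405, 0.1682, 0.0162]), np.float64(0.007932144271311465)) [0.5337 0.1777]
(array([0.6082, 0.0206, 0.0164]), np.float64(0.00503739722485267)) [0.6071 0.031 ]
(array([ 0.5367, -0.0105,  0.0229]), np.float64(0.00024137031193512747)) [ 0.5352 -0.0045]
(array([0.3662, 0.3461, 0.0085]), np.float64(0.007555685336265871)) [0.3622 0.3559]
```

View pics/top_m.png

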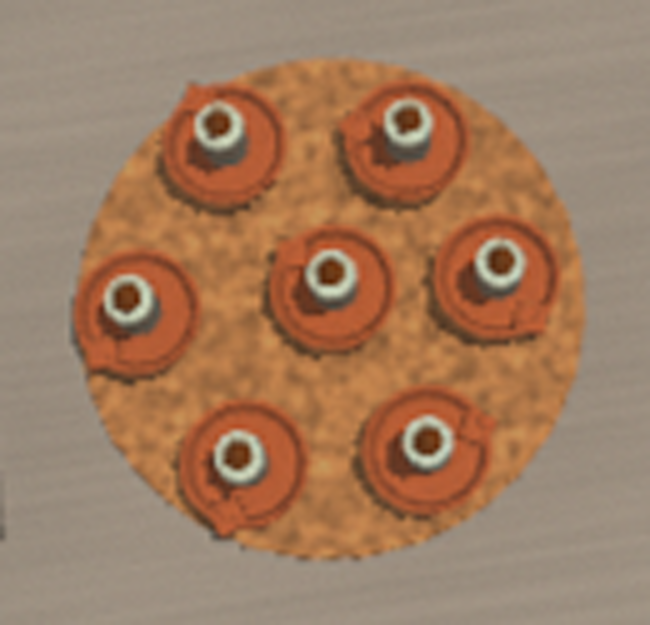

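View pics/side_m.png

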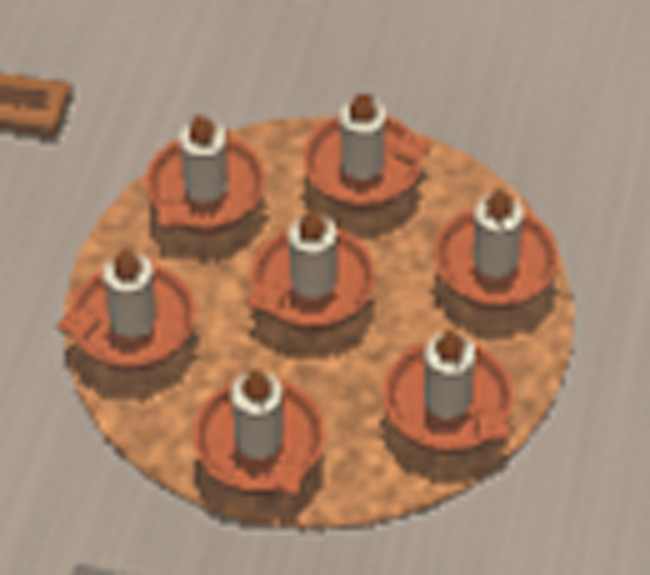

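drive_tool(
  series=[0, 0, -21.8, 0.374, 0.265, 0.06, 0, 0, 0, -21.8, 0.374, 0.265, 0.06, 0, 0, 0, -21.8, 0.374, 0.265, 0.06, 0, 0, 0, -21.8, 0.374, 0.265, 0.06, 0, 0, 0, -21.8, 0.374, 0.265, 0.06, 0],
  newtons=40,
)

```text
t: 1.7
position: [0.3943, -0.4525, 0.2635]
eef_rot: [[0.0, -0.998, 0.063], [-0.0, 0.063, 0.998], [-1.0, -0.0, -0.0]]
ft_force: [0.5, -0.3, 0.1]
opening: 0.0126
```

Run:
```python
from h import *
np.set_printoptions(precision=4,suppress=True)
for k in("top","side"): cam(k)
D={}
T=dict(A=(219,127),B=(408,123),C=(499,265),D=(330,275),E=(129,300),F=(239,457),G=(428,442))
S=dict(A=(129,273),B=(205,140),C=(362,115),D=(313,232),E=(256,392),F=(450,353),G=(499,213))
for k in T:
    t=(190+T[k][0]/5,165+T[k][1]/5);s=(210+S[k][0]/5,190+S[k][1]/5)
    print(k,onz("top",t,.059)[:2],onz("side",s,.059)[:2],*tri(s,t))
```

```text
A [0.6174 0.116 ] [0.6128 0.1187] [0.616  0.1161 0.0561] 0.004380929857887321
B [0.606  0.0239] [0.6003 0.0275] [0.6042 0.0237 0.0552] 0.00545869054767667
C [ 0.5291 -0.0095] [ 0.5262 -0.0078] [ 0.528  -0.0096  0.0573] 0.0028646555512117145
D [0.5361 0.0721] [0.5321 0.0731] [0.5343 0.0721 0.058 ] 0.003902601055470757
E [0.5381 0.1694] [0.5349 0.1718] [0.5371 0.1697 0.0562] 0.0030344207566119132
F [0.4555 0.1265] [0.4518 0.1291] [0.454  0.1267 0.0559] 0.0037049335651537715
G [0.4495 0.037 ] [0.4453 0.0399] [0.4477 0.037  0.0556] 0.004185388224638784
```

drive_tool(
  series=[0, 0, 0, 0.175, 0.1245, 0.0, 0, 0, 0, 0, 0.175, 0.1245, 0.0, 0, 0, 0, 0, 0.175, 0.1245, 0.0, 0, 0, 0, 0, 0.175, 0.1245, 0.0, 0, 0, 0, 0, 0.175, 0.1245, 0, 0],
)

```text
t: 2.3
position: [0.5753, -0.3243, 0.2634]
eef_rot: [[0.003, -0.999, 0.053], [-0.001, 0.053, 0.999], [-1.0, -0.003, -0.001]]
ft_force: [-0.8, -0.6, -0.8]
opening: 0.0
```

Run:
```python
from h import *
for k in("top","side"): cam(k)
save("top","top_h",(330,80,530,230),4)
save("side","side_h",(210,30,350,170),4)
s=ctrl.read_state();print(s["position"],s["ft_force"],proj("top",s["position"]),proj("side",s["position"]))
```

```text
[ 0.57443959 -0.32495918  0.26311074] [-0.60265743  0.0230838  -0.79211106] [448.28325721 152.31810881] [292.00408042  75.72983484]
```

View pics/top_h.png

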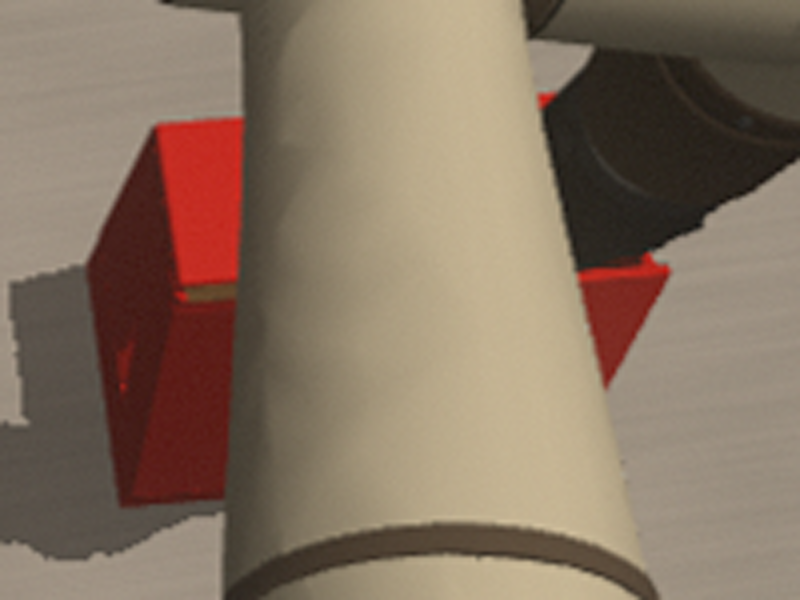

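View pics/side_h.png

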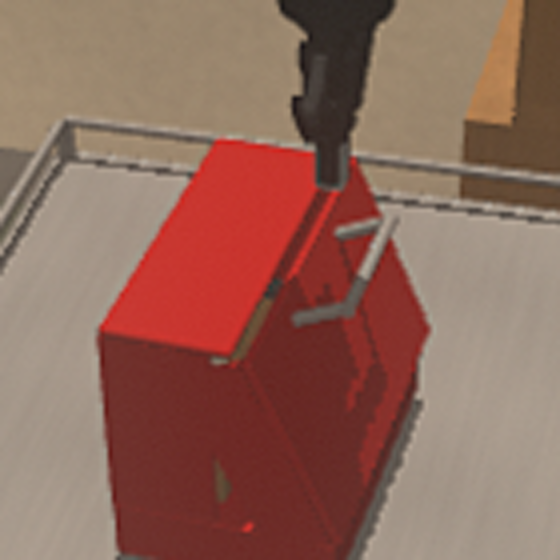

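drive_tool(
  series=[0, 0, 0, -0.006, -0.003, -0.02, 0, 0, 0, 0, -0.006, -0.003, -0.05, 0, 0, 0, 0, -0.006, -0.003, -0.06, 0, 0, 0, 0, -0.006, -0.003, -0.07, 0, 0, 0, 0, -0.006, -0.003, -0.075, 0],
)

```text
t: 2.9
position: [0.568, -0.3287, 0.188]
eef_rot: [[0.002, -0.999, 0.053], [-0.001, 0.053, 0.999], [-1.0, -0.002, -0.001]]
ft_force: [0.8, 0.2, -0.6]
opening: 0.0004
```

Run:
```python
from h import *
for k in("side",): cam(k)
save("side","side_h2",(210,30,350,170),4)
s=ctrl.read_state();print(s["position"],s["ft_force"],proj("side",s["position"]))
```

```text
[ 0.56799478 -0.32839489  0.18747716] [ 0.40335386  0.03781136 -1.43776661] [293.89594616  98.84471553]
```

View pics/side_h2.png

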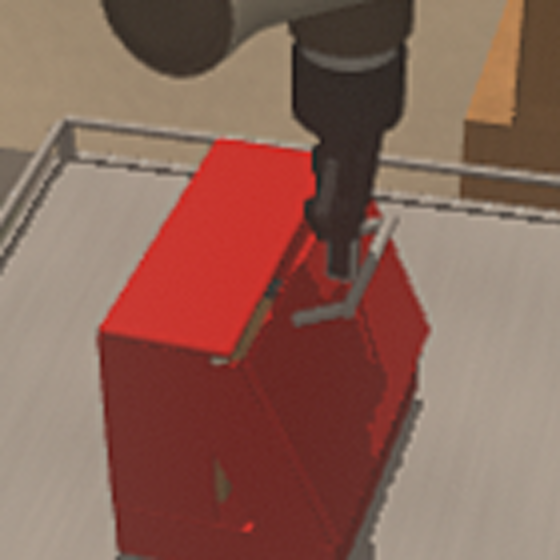

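drive_tool(
  series=[0, 0, 0, -0.012, 0.001, 0, 0, 0, 0, 0, -0.024, 0.0015, -0.002, 0, 0, 0, 0, -0.036, 0.002, -0.003, 0, 0, 0, 0, -0.048, 0.003, -0.006, 0, 0, 0, 0, -0.06, 0.004, -0.009, 0],
)

```text
t: 3.45
position: [0.5084, -0.3249, 0.18]
eef_rot: [[0.005, -0.999, 0.053], [-0.003, 0.053, 0.999], [-1.0, -0.005, -0.002]]
ft_force: [1.2, -1.4, 0.9]
opening: 0.0002
```

drive_tool(
  series=[0, 0, 0, -0.012, 0.001, -0.004, 0, 0, 0, 0, -0.024, 0.0015, -0.008, 0, 0, 0, 0, -0.036, 0.002, -0.012, 0, 0, 0, 0, -0.044, 0.003, -0.014, 0, 0, 0, 0, -0.05, 0.003, -0.016, 0],
)

```text
t: 3.95
position: [0.4578, -0.322, 0.1644]
eef_rot: [[0.005, -0.999, 0.053], [-0.003, 0.053, 0.999], [-1.0, -0.005, -0.003]]
ft_force: [0.9, 0.6, 0.2]
opening: -0.0003
```

Run:
```python
from h import *
for k in("side",): cam(k)
save("side","side_h3",(210,30,350,170),4)
s=ctrl.read_state();print(s["position"],s["ft_force"],proj("side",s["position"]))
```

```text
[ 0.45672571 -0.32172667  0.16398887] [-0.6484113   0.76544705 -0.77765135] [331.53441478 112.41086494]
```

View pics/side_h3.png

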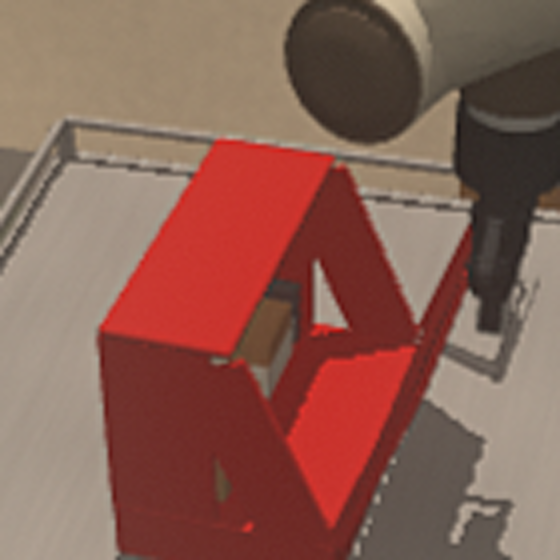

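drive_tool(
  series=[0, 0, 0, -0.005, 0, 0.05, 0, 0, 0, 0, -0.01, 0, 0.1, 0, 0, 0, 0, -0.02, 0.0, 0.15, 0, 0, 0, 0, -0.02, 0.05, 0.17, 0, 0, 0, 0, -0.02, 0.1, 0.17, 1],
)

```text
t: 4.5
position: [0.4375, -0.2265, 0.3379]
eef_rot: [[0.01, -0.998, 0.057], [-0.005, 0.057, 0.998], [-1.0, -0.011, -0.004]]
ft_force: [1.6, 1.1, -0.5]
opening: 0.0133
```

drive_tool(
  series=[0, 0, 0, 0.09, 0.2175, -0.1, 0.6, 0, 0, 0, 0.09, 0.2175, -0.1, 0.6, 0, 0, 0, 0.09, 0.2175, -0.1, 0.6, 0, 0, 0, 0.09, 0.2175, -0.1, 0.6, 0, 0, 0, 0.09, 0.2175, -0.1, 0.6],
)

```text
t: 5.0
position: [0.5263, -0.0106, 0.2394]
eef_rot: [[0.011, -0.998, 0.057], [-0.005, 0.057, 0.998], [-1.0, -0.011, -0.004]]
ft_force: [1.6, -0.8, -0.0]
opening: 0.0514
```

```bash
cat >> h.py <<'E'
np.set_printoptions(precision=4,suppress=True)
def diyas(show=True):
    "stub top ring centre: orange masks then ring; print per-camera rough positions"
    out={}
    for k in("top","side"):
        cam(k)
    return out
def avg(n=12):
    F=[];E=[]
    for i in range(n):
        cam("side" if i%2 else "top"); s=ctrl.read_state(); F.append(s["ft_force"]);E.append(s["effort"])
    F=np.array(F);E=np.array(E); print("F",F.mean(0),"sd",F.std(0),"eff",E.mean(0),E.std(0),"pos",s["position"],"open",s["opening"],"t",s["t"])
E
python3 - <<'E'
from h import *
avg()
save("top","t1");save("side","s1")
E
```

```text
F [ 0.112   0.1344 -0.2939] sd [0.5817 0.6675 0.6977] eff [  0.4096 -29.8724  18.5781   4.1522   0.0256  -0.0397] [0.3462 2.9566 0.6194 0.2952 0.1184 0.0749] pos [ 0.526  -0.0131  0.24  ] open 0.051177242577552594 t 5.6
```

View pics/t1.png

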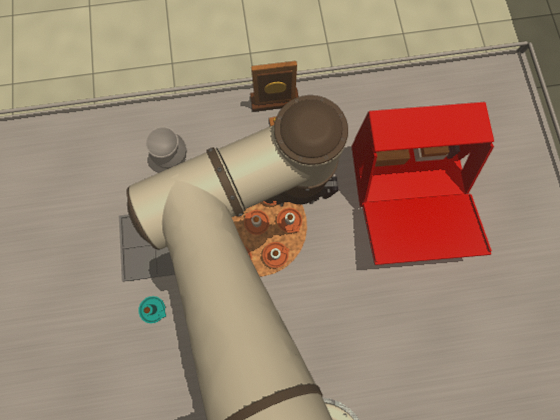

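View pics/s1.png

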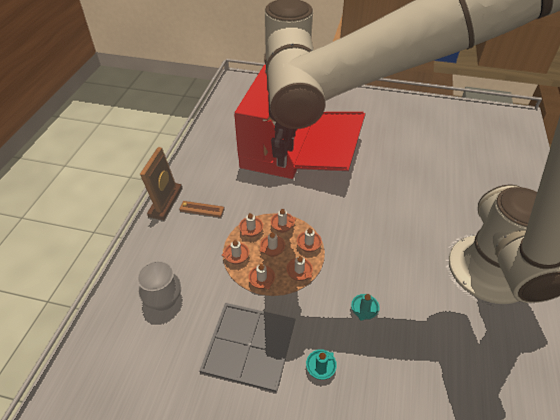

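drive_tool(
  series=[0.3, 0.6, 0, 0.0015, 0.004, -0.05, 0.6, 0.3, 0.6, 0, 0.0015, 0.004, -0.1, 0.6, 0.3, 0.6, 0, 0.0015, 0.004, -0.15, 0.6, 0.3, 0.6, 0, 0.0015, 0.004, -0.19, 0.6, 0.3, 0.6, 0, 0.0015, 0.004, -0.205, 0.6],
)

```text
t: 6.1
position: [0.5247, -0.0102, 0.0311]
eef_rot: [[-0.006, -0.998, 0.06], [-0.001, 0.06, 0.998], [-1.0, 0.006, -0.001]]
ft_force: [0.6, -1.0, 0.7]
opening: 0.0509
```

Run:
```python
from h import *
cam("side");cam("top")
s=ctrl.read_state();print(s["position"],s["ft_force"])
save("side","s2",(210,150,340,265),5)
```

```text
[ 0.5257 -0.01    0.0325] [-0.4544 -1.6291 -0.1439]
```

View pics/s2.png

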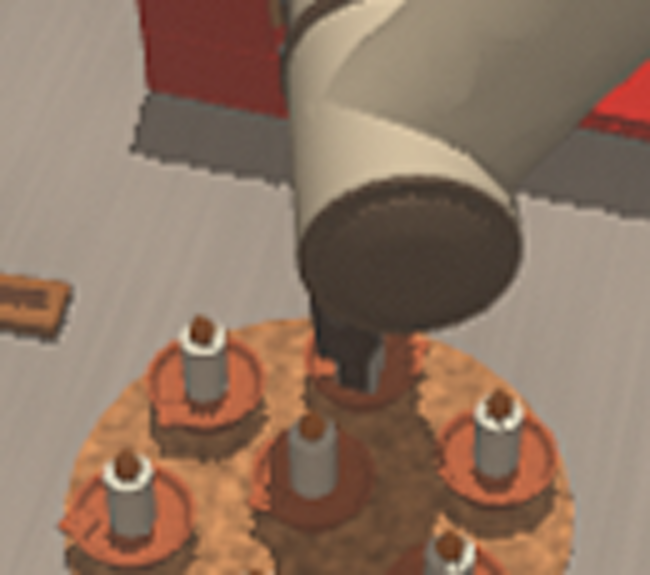

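drive_tool(
  series=[0, 0, 0, 0.001, 0, -0.003, 0, 0, 0, 0, 0.001, 0, -0.003, 0, 0, 0, 0, 0.001, 0, -0.003, 0, 0, 0, 0, 0.001, 0, 0.04, 0, 0, 0, 0, 0.001, 0, 0.08, 0],
  newtons=40,
)

```text
t: 6.7
position: [0.5257, -0.0102, 0.1131]
eef_rot: [[-0.008, -0.998, 0.06], [-0.001, 0.06, 0.998], [-1.0, 0.008, -0.002]]
ft_force: [0.6, 0.2, -2.2]
opening: 0.0228
```

drive_tool(
  series=[0, 0, 0, 0, 0, 0.04, 0, 0, 0, 0, 0, 0, 0.08, 0],
)

```text
t: 6.9
position: [0.525, -0.0103, 0.1953]
eef_rot: [[-0.007, -0.998, 0.06], [-0.0, 0.06, 0.998], [-1.0, 0.007, -0.001]]
ft_force: [0.8, -0.3, -2.7]
opening: 0.0228
```

Run:
```python
from h import *
avg(); save("side","s3",(210,100,340,265),4)
```

```text
F [ 0.1943  0.101  -2.4935] sd [0.922  0.4286 2.0269] eff [ -0.0201 -31.8511  18.037    4.12    -0.1023  -0.0002] [0.0585 4.1707 2.5098 0.7793 0.2281 0.0006] pos [ 0.5254 -0.0103  0.1922] open 0.022854994253055025 t 7.5
```

View pics/s3.png

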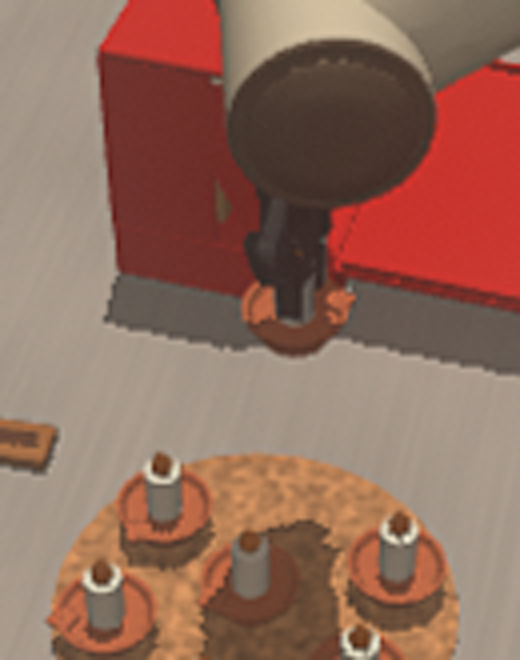

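Run:
```python
from h import *
avg(14)
```

```text
F [ 0.1567 -0.0545 -3.3167] sd [0.3667 0.3733 0.4442] eff [ -0.0001 -32.4088  18.4295   4.2652  -0.0154  -0.    ] [0.0019 0.0217 0.0253 0.0043 0.0024 0.    ] pos [ 0.5257 -0.0102  0.1931] open 0.02290594880249525 t 8.2
```

drive_tool(
  series=[0, -0.4, 0, -0.043, -0.05, 0, 0, 0, -0.4, 0, -0.043, -0.1, 0, 0, 0, -0.4, 0, -0.043, -0.15, 0, 0, 0, -0.4, 0, -0.043, -0.2, 0, 0, 0, -0.4, 0, -0.043, -0.25, 0, 0],
)

```text
t: 8.7
position: [0.4825, -0.2493, 0.1936]
eef_rot: [[0.0, -0.998, 0.059], [-0.001, 0.059, 0.998], [-1.0, -0.0, -0.001]]
ft_force: [1.8, 0.9, -2.8]
opening: 0.0228
```

drive_tool(
  series=[0, 0, 0, 0, -0.05, 0, 0, 0, 0, 0, 0, -0.1, 0, 0, 0, 0, 0, 0, -0.144, -0.02, 0, 0, 0, 0, 0, -0.144, -0.06, 0, 0, 0, 0, 0, -0.144, -0.09, 0],
)

```text
t: 9.2
position: [0.4812, -0.3946, 0.1011]
eef_rot: [[-0.001, -0.998, 0.063], [-0.0, 0.063, 0.998], [-1.0, 0.001, -0.0]]
ft_force: [-0.1, 0.7, -3.8]
opening: 0.0227
```

Run:
```python
from h import *
for i in range(3): cam("side")
s=ctrl.read_state();print(s["position"],s["ft_force"],s["eef_rot"])
save("side","s4",(210,50,370,200),5)
```

```text
[ 0.4811 -0.3929  0.1015] [ 0.0841  0.1373 -1.8858] [[-0.0048 -0.9982  0.0593]
 [ 0.0008  0.0593  0.9982]
 [-1.      0.0048  0.0005]]
```

View pics/s4.png

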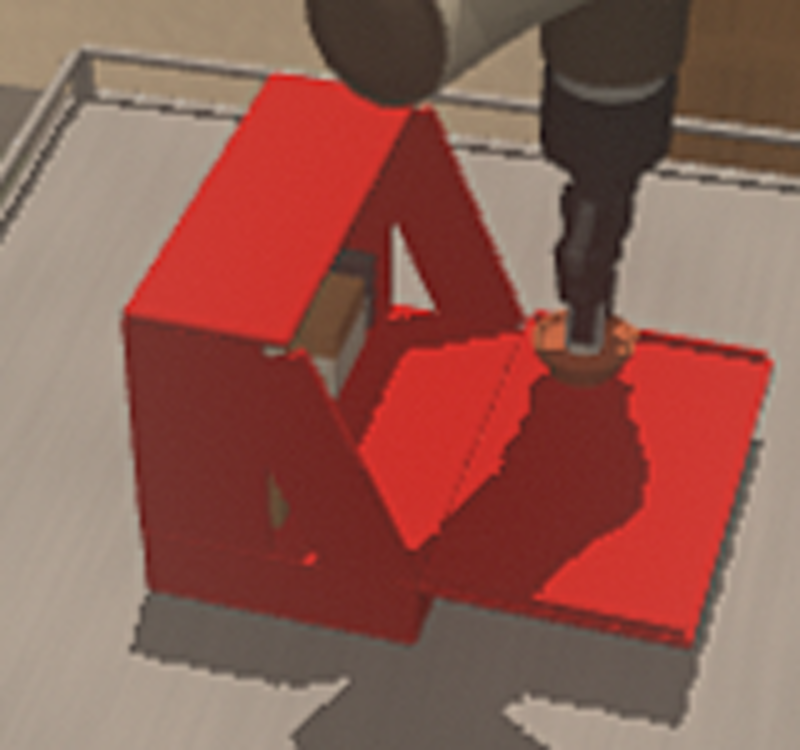

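drive_tool(
  series=[0, -0.2, 0, 0, -0.005, -0.01, 0, 0, -0.2, 0, 0, -0.005, -0.017, 0, 0, -0.2, 0, 0, -0.005, -0.019, 0, 0, -0.2, 0, 0, -0.005, -0.019, 0],
)

```text
t: 9.75
position: [0.4814, -0.3979, 0.083]
eef_rot: [[-0.001, -0.998, 0.059], [0.0, 0.059, 0.998], [-1.0, 0.001, 0.0]]
ft_force: [0.5, 0.4, -3.8]
opening: 0.0229
```

Run:
```python
from h import *
avg(6)
save("side","s5",(210,50,370,200),5)
```

```text
F [ 0.4052  0.1671 -2.8718] sd [0.7455 0.6186 0.337 ] eff [ -0.007  -44.1148  16.4772   3.8055   0.004    0.    ] [0.0161 0.1181 0.0542 0.0133 0.0022 0.    ] pos [ 0.4813 -0.398   0.0829] open 0.022585183031020292 t 10.05
```

View pics/s5.png

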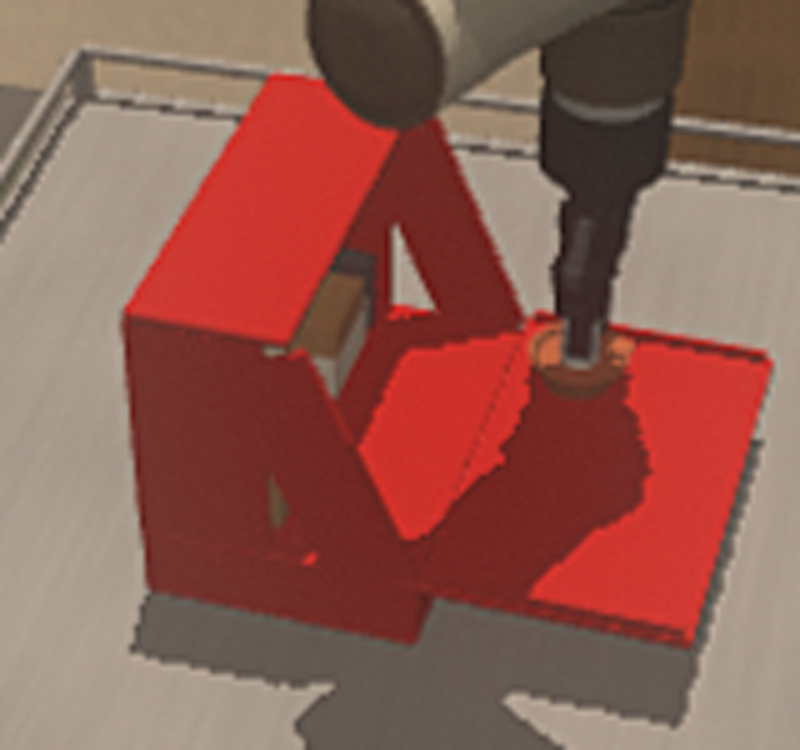

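Still carrying ~2.7 N; lower in small steps until contact.

drive_tool(
  series=[0, 0, 0, 0, 0, -0.002, 0, 0, 0, 0, 0, 0, -0.003, 0, 0, 0, 0, 0, 0, -0.003, 0],
)

```text
t: 10.35
position: [0.4816, -0.398, 0.0823]
eef_rot: [[0.0, -0.998, 0.058], [-0.001, 0.058, 0.998], [-1.0, -0.0, -0.001]]
ft_force: [-2.2, 3.1, 7.4]
opening: 0.0228
```

Run:
```python
from h import *
avg(6)
```

```text
F [-2.3719  3.893   7.1026] sd [0.4018 0.4294 0.1699] eff [ -0.7373 -38.249   15.1959   3.3778   1.0606   0.0205] [0.0084 0.0185 0.0042 0.0006 0.0022 0.0002] pos [ 0.4815 -0.3981  0.0823] open 0.023043503734754087 t 10.65
```

drive_tool(
  series=[0, 0, 0, 0, 0, 0.001, 0.5, 0, 0, 0, 0, 0, 0.001, 0.5, 0, 0, 0, 0, 0, 0.001, 0.5, 0, 0, 0, 0, 0, 0.05, 0.5, 0, 0, 0, 0, 0, 0.1, 0.5],
)

```text
t: 11.15
position: [0.4806, -0.3977, 0.1814]
eef_rot: [[-0.005, -0.998, 0.058], [0.001, 0.058, 0.998], [-1.0, 0.005, 0.001]]
ft_force: [1.3, -1.8, 0.7]
opening: 0.0429
```

drive_tool(
  series=[0, 0, 0, 0, 0.05, 0.03, 0.6, 0, 0, 0, 0, 0.1, 0.06, 0.6, 0, 0, 0, 0.03, 0.2, 0.06, 0.6, 0, 0, 0, 0.03, 0.22, 0.06, 0.6, 0, 0, 0, 0.03, 0.25, 0.06, 0.6],
)

```text
t: 11.65
position: [0.5092, -0.1633, 0.2414]
eef_rot: [[-0.003, -0.998, 0.059], [0.001, 0.059, 0.998], [-1.0, 0.003, 0.001]]
ft_force: [1.2, -0.1, -0.2]
opening: 0.0515
```

Run:
```python
from h import *
cam("side");cam("top");
s=ctrl.read_state();print(s["position"],s["t"])
save("side","s6",(170,50,370,300),3)
save("top","t6",(100,140,500,300),2)
```

```text
[ 0.5096 -0.1605  0.2415] 11.75
```

View pics/s6.png

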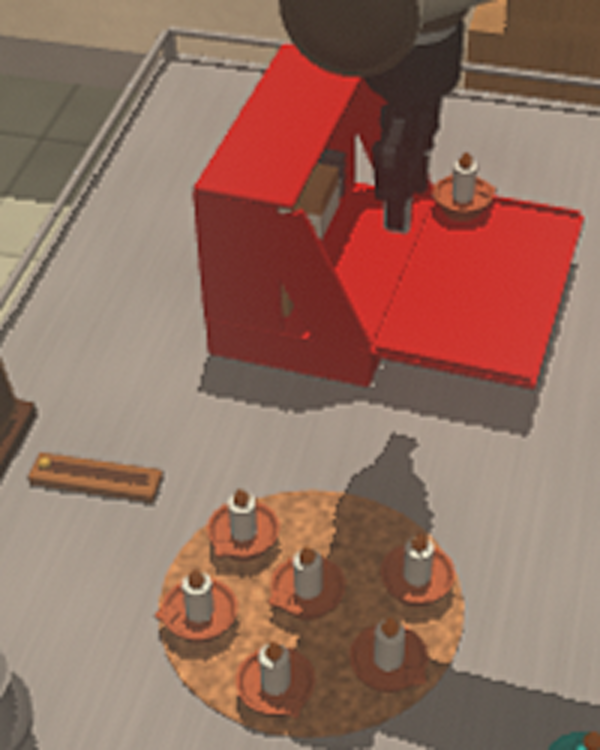

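View pics/t6.png

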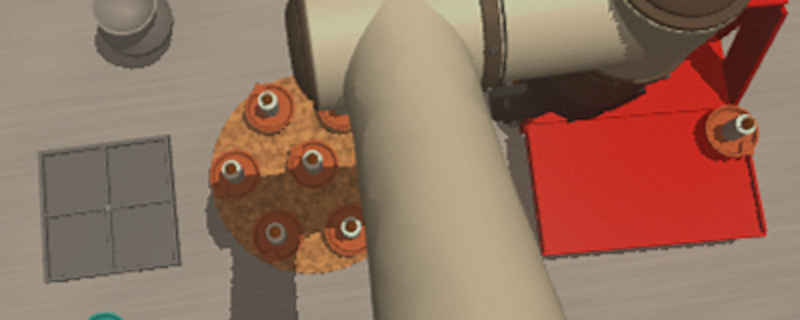

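drive_tool(
  series=[0, 0, 0, 0.0935, 0.186, -0.1, 0.6, 0, 0, 0, 0.0935, 0.186, -0.1, 0.6, 0, 0, 0, 0.0935, 0.186, -0.1, 0.6, 0, 0, 0, 0.0935, 0.186, -0.1, 0.6, 0, 0, 0, 0.0935, 0.186, -0.1, 0.6],
)

```text
t: 12.25
position: [0.6036, 0.0272, 0.1395]
eef_rot: [[-0.004, -0.999, 0.051], [0.001, 0.051, 0.999], [-1.0, 0.005, 0.001]]
ft_force: [0.2, -0.7, 0.2]
opening: 0.0514
```

Run:
```python
from h import *
cam("side");cam("top");
print(onz("side",(325,104.3),.111),onz("top",(472,202.5),.111))
s=ctrl.read_state();print(s["position"],s["t"])
```

```text
[ 0.4901 -0.4324  0.111 ] [ 0.4938 -0.4277  0.111 ]
[0.6034 0.028  0.1381] 12.35
```

Run:
```python
from h import *
cam("side");cam("top");
for X in ((.4815,-.398,.111),(.4815,-.398,.055),(.4815,-.398,.082)): print(proj("side",X),proj("top",X))
for X in ((.5331,-.3255,.055),(.3732,-.3154,.055)):
  for y in(-.135,.135): P=np.array(X)+y*np.array([.063,.998,0]); print(P,proj("side",P),proj("top",P))
save("side","s7",(210,40,370,190),5);save("top","t7",(340,100,500,280),4)
```

```text
[325.9065 111.1227] [460.8115 209.4857]
[324.5588 125.9444] [450.3148 214.5219]
[325.1989 118.9045] [455.2239 212.1666]
[ 0.5246 -0.4602  0.055 ] [314.5788 112.495 ] [470.6416 194.0084]
[ 0.5416 -0.1908  0.055 ] [291.6606 166.5081] [362.043  202.8198]
[ 0.3647 -0.4501  0.055 ] [363.8026 121.339 ] [483.6118 258.9865]
[ 0.3817 -0.1807  0.055 ] [347.0465 177.9274] [370.977  268.5375]
```

View pics/s7.png

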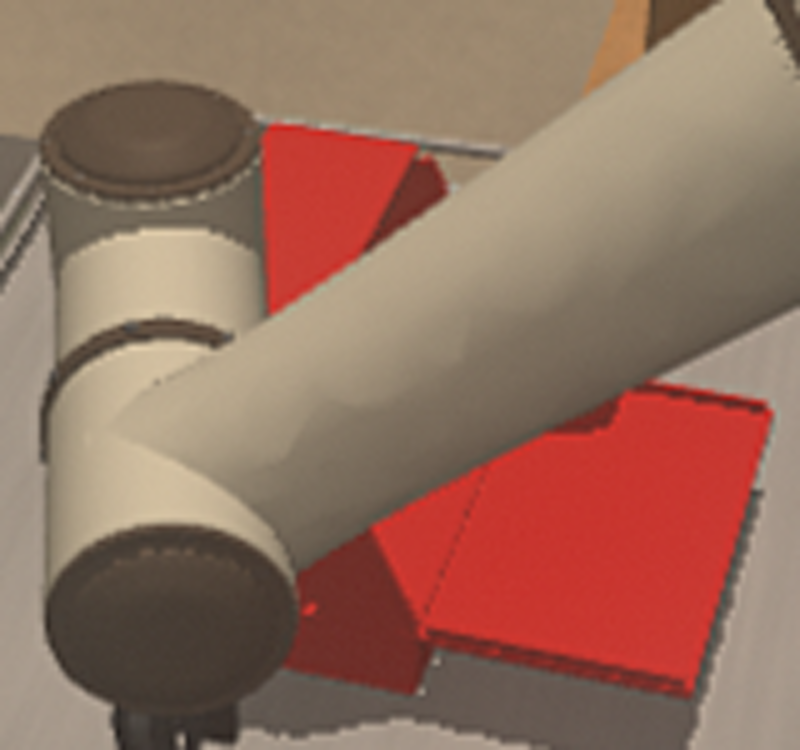

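View pics/t7.png

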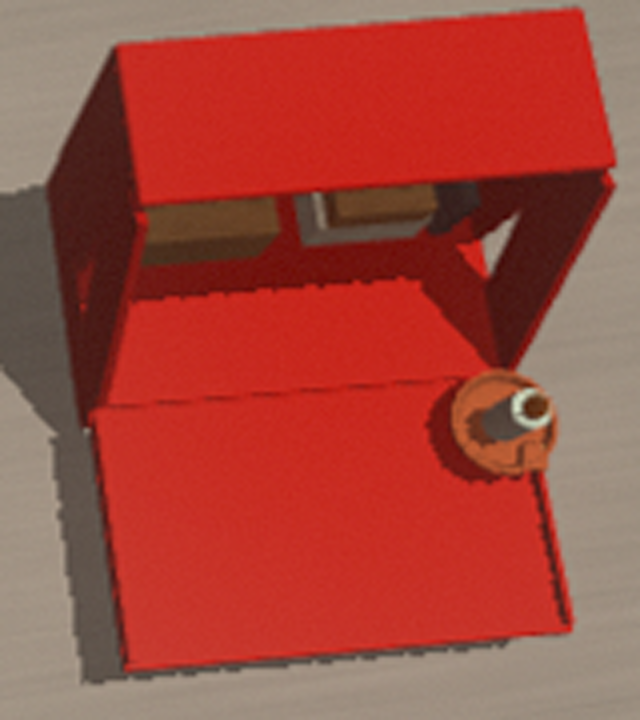

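Run:
```python
from h import *
cam("top")
print(onz("top",(340+505/4,100+422/4),.077),onz("top",(340+531/4,100+408/4),.111),onz("top",(340+537/4,100+405/4),.127))
```

```text
[ 0.4943 -0.4306  0.077 ] [ 0.4947 -0.4297  0.111 ] [ 0.4933 -0.4248  0.127 ]
```

drive_tool(
  series=[0, 0, 0, 0, -0.002, -0.05, 0.6, 0, 0, 0, 0, -0.002, -0.095, 0.6, 0, 0, 0, 0, -0.002, -0.108, 0.6, 0, 0, 0, 0, -0.002, -0.108, 0.4, 0, 0, 0, 0, -0.002, -0.108, 0],
)

```text
t: 13.0
position: [0.6048, 0.0226, 0.0356]
eef_rot: [[0.001, -0.999, 0.052], [0.002, 0.052, 0.999], [-1.0, -0.0, 0.002]]
ft_force: [1.4, -1.3, -0.3]
opening: 0.0232
```

drive_tool(
  series=[0, 0, 0, 0, 0, 0, 0, 0, 0, 0, 0, 0, 0, 0, 0, 0, 0, 0, 0, 0.05, 0, 0, 0, 0, 0, 0, 0.1, 0, 0, 0, 0, 0, 0, 0.14, 0],
)

```text
t: 13.5
position: [0.6056, 0.0226, 0.1798]
eef_rot: [[0.005, -0.999, 0.051], [0.003, 0.051, 0.999], [-1.0, -0.005, 0.003]]
ft_force: [0.7, 0.5, -1.6]
opening: 0.0223
```

Run:
```python
from h import *
for i in range(6): cam("side")
avg(10)
save("side","s8",(170,50,370,300),3)
```

```text
F [ 0.1308 -0.2171 -1.1542] sd [0.397  0.4779 0.4564] eff [  0.0001 -39.3048  18.0222   4.0588  -0.0008   0.    ] [0.0036 0.3161 0.1113 0.0174 0.0032 0.    ] pos [0.6047 0.0226 0.1753] open 0.022319813812952588 t 14.3
```

View pics/s8.png

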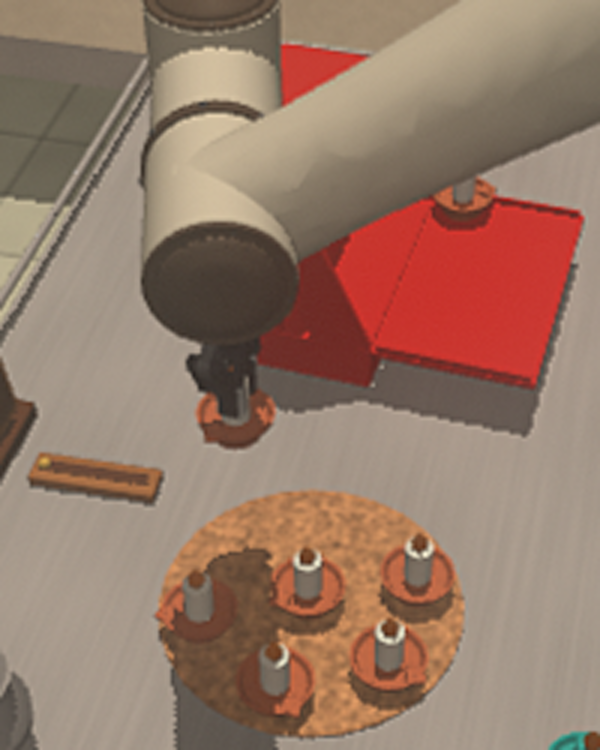

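drive_tool(
  series=[0, 0, 0, -0.006, 0.05, 0, 0, 0, 0, 0, -0.012, 0.1, 0, 0, 0, 0, 0, -0.018, 0.15, 0, 0, 0, 0, 0, -0.024, 0.2, 0, 0, 0, 0, 0, -0.03, 0.25, 0, 0],
)

```text
t: 14.8
position: [0.5745, 0.2727, 0.1755]
eef_rot: [[0.0, -0.999, 0.052], [0.002, 0.052, 0.999], [-1.0, -0.0, 0.002]]
ft_force: [0.8, -0.0, -0.6]
opening: 0.0228
```

drive_tool(
  series=[0, 0, 0, -0.006, 0.05, 0, 0, 0, 0, 0, -0.012, 0.102, 0, 0, 0, 0, 0, -0.012, 0.102, -0.04, 0, 0, 0, 0, -0.012, 0.102, -0.08, 0, 0, 0, 0, -0.012, 0.102, -0.115, 0],
)

```text
t: 15.3
position: [0.5617, 0.3752, 0.0585]
eef_rot: [[-0.001, -0.999, 0.051], [0.001, 0.051, 0.999], [-1.0, 0.001, 0.001]]
ft_force: [0.0, -0.2, -1.9]
opening: 0.0228
```

Run:
```python
from h import *
for i in range(4): cam("side")
s=ctrl.read_state();print(s["position"],s["eef_rot"],s["ft_force"])
save("side","s9",(150,230,350,400),4)
```

```text
[0.5631 0.3748 0.0608] [[ 0.0009 -0.9987  0.0512]
 [ 0.001   0.0512  0.9987]
 [-1.     -0.0008  0.0011]] [-0.2956  0.4903 -0.243 ]
```

View pics/s9.png

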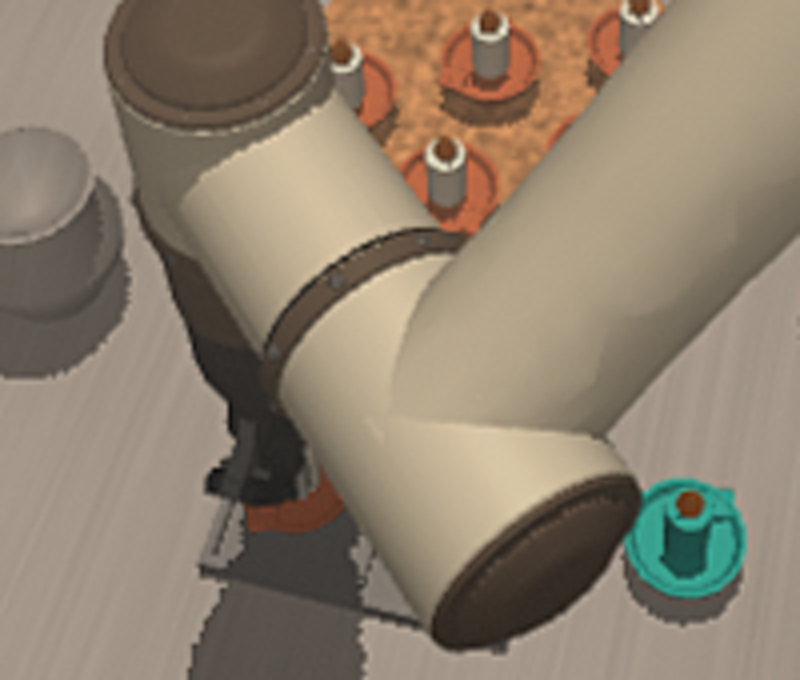

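drive_tool(
  series=[0, 0, 0, 0, 0, -0.012, 0, 0, 0, 0, 0, 0, -0.02, 0, 0, 0, 0, 0, 0, -0.022, 0, 0, 0, 0, 0, 0, -0.024, 0, 0, 0, 0, 0, 0, -0.024, 0],
)

```text
t: 16.0
position: [0.5632, 0.3747, 0.0384]
eef_rot: [[0.001, -0.999, 0.051], [0.001, 0.051, 0.999], [-1.0, -0.001, 0.001]]
ft_force: [-1.3, -1.1, 4.0]
opening: 0.023
```

Run:
```python
from h import *
avg(6)
```

```text
F [-2.8287 -1.4472  5.7803] sd [0.3343 0.5515 0.5414] eff [ -0.1121 -44.4998  15.1933   3.1678   0.9431   0.0488] [0.0284 0.0686 0.0242 0.0071 0.0161 0.0008] pos [0.5632 0.3747 0.0384] open 0.022663211983583835 t 16.3
```

Contact at 0.0384. Release.

drive_tool(
  series=[0, 0, 0, 0, 0, 0.001, 0.4, 0, 0, 0, 0, 0, 0.001, 0.5, 0, 0, 0, 0, 0, 0.001, 0.5, 0, 0, 0, 0, 0, 0.05, 0.5, 0, 0, 0, 0, 0, 0.1, 0.5],
)

```text
t: 16.8
position: [0.5624, 0.3739, 0.1371]
eef_rot: [[-0.002, -0.999, 0.051], [-0.003, 0.051, 0.999], [-1.0, 0.002, -0.003]]
ft_force: [1.2, 0.1, 0.0]
opening: 0.0428
```

drive_tool(
  series=[0, 0, 0, 0.0, -0.05, 0.0, 0.6, 0, 0, 0, 0.03, -0.1, 0.0, 0.6, 0, 0, 0, 0.052, -0.15, 0, 0.6, 0, 0, 0, 0.052, -0.2, 0.0, 0.6, 0, 0, 0, 0.052, -0.25, 0.0, 0.6],
)

```text
t: 17.3
position: [0.6148, 0.1347, 0.1366]
eef_rot: [[-0.002, -0.999, 0.051], [-0.003, 0.051, 0.999], [-1.0, 0.002, -0.003]]
ft_force: [-0.0, -0.4, -0.0]
opening: 0.0512
```

Run:
```python
from h import *
cam("side");cam("top");
s=ctrl.read_state();print(s["position"],s["t"])
save("side","s10",(170,60,370,400),2)
save("top","t10",(100,140,500,300),2)
```

```text
[0.6137 0.1309 0.1368] 17.4
```

View pics/s10.png

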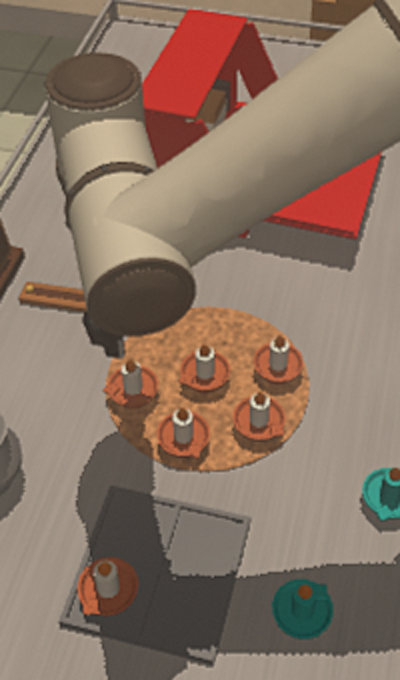

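View pics/t10.png

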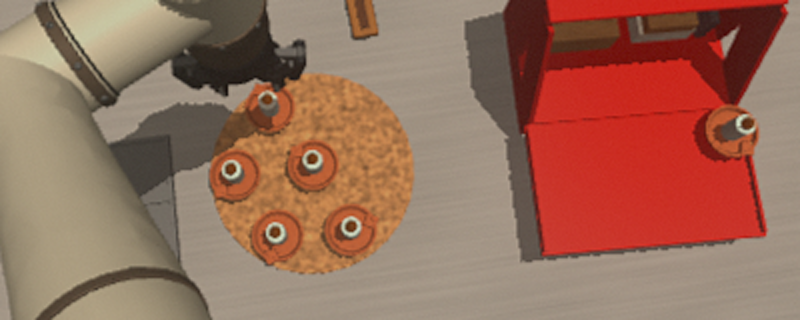

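drive_tool(
  series=[0, 0, 0, 0.0015, -0.014, -0.05, 0.6, 0, 0, 0, 0.0015, -0.014, -0.095, 0.6, 0, 0, 0, 0.0015, -0.014, -0.107, 0.6, 0, 0, 0, 0.0015, -0.014, -0.107, 0.5, 0, 0, 0, 0.0015, -0.014, -0.107, 0],
)

```text
t: 17.9
position: [0.6169, 0.118, 0.0315]
eef_rot: [[-0.0, -0.998, 0.056], [-0.003, 0.056, 0.998], [-1.0, 0.0, -0.003]]
ft_force: [0.1, -0.0, 0.7]
opening: 0.0295
```

drive_tool(
  series=[0, 0, 0, 0, 0, 0, 0, 0, 0, 0, 0, 0, 0, 0, 0, 0, 0, 0, 0, 0.05, 0, 0, 0, 0, 0, 0, 0.1, 0, 0, 0, 0, 0, 0, 0.14, 0],
)

```text
t: 18.4
position: [0.6178, 0.1185, 0.1759]
eef_rot: [[0.004, -0.998, 0.055], [-0.002, 0.055, 0.998], [-1.0, -0.004, -0.001]]
ft_force: [1.4, -0.2, -1.0]
opening: 0.0229
```

Run:
```python
from h import *
for i in range(8): cam("side")
avg(10)
save("side","s11",(170,50,370,300),2)
```

```text
F [ 0.0253 -0.2449 -0.5809] sd [0.2828 0.4746 0.7212] eff [  0.0032 -41.2742  18.0724   4.0762  -0.0087  -0.    ] [0.0014 0.171  0.028  0.0037 0.0031 0.    ] pos [0.617  0.118  0.1714] open 0.02267982499027254 t 19.3
```

View pics/s11.png

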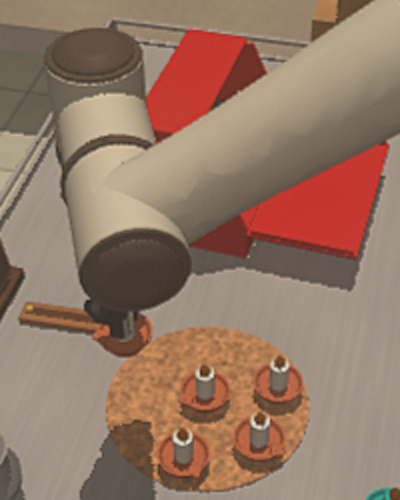

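drive_tool(
  series=[0, 0, 0, -0.022, 0.045, 0, 0, 0, 0, 0, -0.044, 0.09, 0, 0, 0, 0, 0, -0.066, 0.135, 0, 0, 0, 0, 0, -0.09, 0.175, 0, 0, 0, 0, 0, -0.112, 0.215, 0, 0],
)

```text
t: 19.8
position: [0.5037, 0.3346, 0.1717]
eef_rot: [[-0.0, -0.998, 0.056], [-0.003, 0.056, 0.998], [-1.0, 0.0, -0.003]]
ft_force: [0.8, 0.2, -0.8]
opening: 0.0228
```

drive_tool(
  series=[0, 0, 0, -0.022, 0.042, 0, 0, 0, 0, 0, -0.022, 0.042, -0.04, 0, 0, 0, 0, -0.022, 0.042, -0.08, 0, 0, 0, 0, -0.022, 0.042, -0.115, 0, 0, 0, 0, -0.022, 0.042, -0.13, 0],
)

```text
t: 20.3
position: [0.4799, 0.3751, 0.038]
eef_rot: [[-0.005, -0.998, 0.056], [-0.007, 0.056, 0.998], [-1.0, 0.004, -0.008]]
ft_force: [-0.7, 0.1, -1.6]
opening: 0.0224
```

drive_tool(
  series=[0, 0, 0, 0, 0, -0.003, 0, 0, 0, 0, 0, 0, -0.006, 0, 0, 0, 0, 0, 0, -0.008, 0, 0, 0, 0, 0, 0, -0.008, 0],
)

```text
t: 20.7
position: [0.48, 0.3748, 0.0353]
eef_rot: [[-0.004, -0.999, 0.054], [-0.008, 0.054, 0.998], [-1.0, 0.003, -0.008]]
ft_force: [-8.5, -5.2, 23.0]
opening: 0.0231
```

Run:
```python
from h import *
avg(6)
```

```text
F [-8.6346 -5.8614 23.1264] sd [0.3088 0.315  0.3784] eff [ -0.5049 -30.2131  13.0519   2.4559   2.799    0.0054] [0.0221 0.0455 0.0127 0.0012 0.0055 0.0003] pos [0.48   0.3748 0.0353] open 0.022701552558941584 t 21.0
```

drive_tool(
  series=[0, 0, 0, 0, 0, 0.0005, 0, 0, 0, 0, 0, 0, 0.0005, 0.4, 0, 0, 0, 0, 0, 0.0005, 0.5, 0, 0, 0, 0, 0, 0.0005, 0.5, 0, 0, 0, 0, 0, 0.04, 0.5],
)

```text
t: 21.5
position: [0.4772, 0.3716, 0.0696]
eef_rot: [[-0.013, -0.998, 0.056], [-0.018, 0.056, 0.998], [-1.0, 0.012, -0.019]]
ft_force: [0.2, 0.9, 0.1]
opening: 0.0424
```

drive_tool(
  series=[0, 0, 0, 0.0, 0, 0.05, 0.5, 0, 0, 0, 0.0, -0.05, 0.06, 0.6, 0, 0, 0, 0.0, -0.1, 0.06, 0.6, 0, 0, 0, 0, -0.15, 0.06, 0.6, 0, 0, 0, 0, -0.19, 0.06, 0.6],
)

```text
t: 22.0
position: [0.4765, 0.1793, 0.1293]
eef_rot: [[-0.014, -0.998, 0.056], [-0.018, 0.056, 0.998], [-1.0, 0.013, -0.019]]
ft_force: [0.2, -0.1, 0.4]
opening: 0.0511
```

Run:
```python
from h import *
cam("side");cam("top");
s=ctrl.read_state();print(s["position"],s["eef_rot"],s["t"])
save("side","s12",(170,60,370,400),2)
save("top","t12",(100,140,500,300),2)
```

```text
[0.4758 0.1772 0.1291] [[-0.0157 -0.998   0.0606]
 [-0.0195  0.0609  0.998 ]
 [-0.9997  0.0144 -0.0204]] 22.1
```

View pics/s12.png

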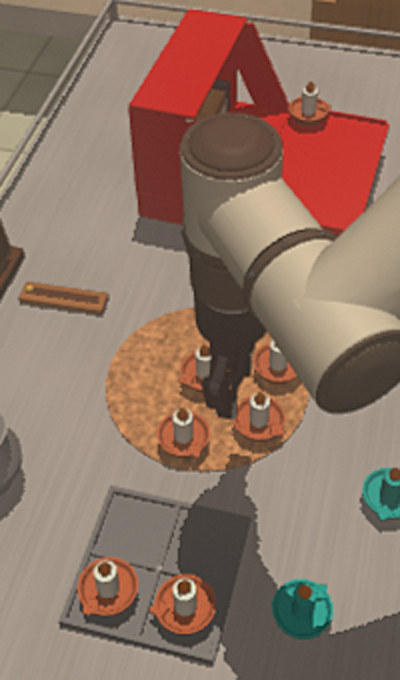

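View pics/t12.png

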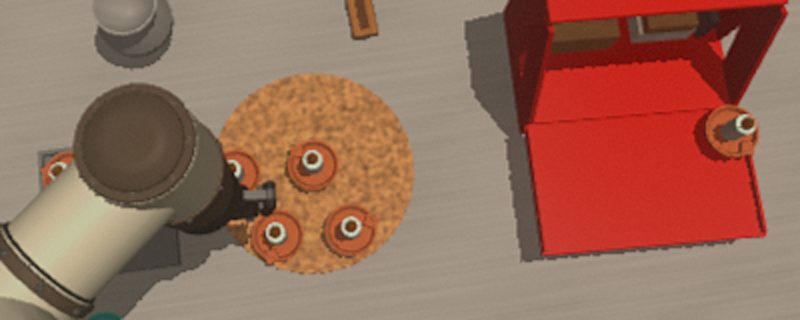

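drive_tool(
  series=[1.1, -0.9, 0, 0.045, -0.006, 0, 0.6, 1.1, -0.9, 0, 0.0605, -0.007, 0, 0.6, 1.1, -0.9, 0, 0.0605, -0.007, -0.05, 0.6, 1.1, -0.9, 0, 0.0605, -0.007, -0.09, 0.6, 1.1, -0.9, 0, 0.0605, -0.007, -0.099, 0.6],
)

```text
t: 22.6
position: [0.5334, 0.1687, 0.0253]
eef_rot: [[-0.009, -0.998, 0.062], [-0.005, 0.062, 0.998], [-1.0, 0.008, -0.006]]
ft_force: [-0.8, 0.6, 0.6]
opening: 0.0515
```

drive_tool(
  series=[0, 0, 0, 0, 0, -0.002, 0.4, 0, 0, 0, 0, 0, -0.002, 0, 0, 0, 0, 0, 0, -0.002, 0, 0, 0, 0, 0, 0, 0.05, 0, 0, 0, 0, 0, 0, 0.1, 0],
)

```text
t: 23.1
position: [0.532, 0.1679, 0.1232]
eef_rot: [[-0.013, -0.998, 0.062], [-0.008, 0.062, 0.998], [-1.0, 0.013, -0.009]]
ft_force: [1.5, 0.9, -2.0]
opening: 0.0229
```

drive_tool(
  series=[0, 0, 0, 0, 0, 0.04, 0],
)

```text
t: 23.2
position: [0.5321, 0.168, 0.1664]
eef_rot: [[-0.011, -0.998, 0.061], [-0.007, 0.062, 0.998], [-1.0, 0.011, -0.008]]
ft_force: [0.9, 0.5, -1.8]
opening: 0.0227
```

Run:
```python
from h import *
for i in range(8): cam("side")
avg(10)
save("side","s13",(170,50,370,300),2)
```

```text
F [ 0.1971 -0.3929 -2.7262] sd [0.4515 0.3066 0.5724] eff [ -0.003  -36.3911  17.7928   4.1179  -0.0456  -0.0001] [0.0024 0.1518 0.0252 0.0045 0.0054 0.    ] pos [0.532  0.1679 0.1631] open 0.022741022881336143 t 24.1
```

View pics/s13.png

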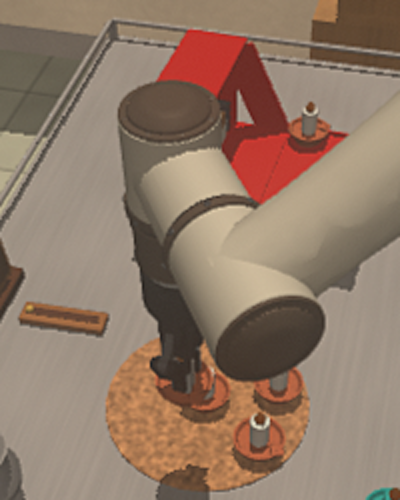

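drive_tool(
  series=[0.4, -0.6, 0, -0.005, -0.048, 0.01, 0, 0.4, -0.6, 0, -0.01, -0.096, 0.02, 0, 0.4, -0.6, 0, -0.015, -0.145, 0.027, 0, 0.4, -0.6, 0, -0.02, -0.195, 0.027, 0, 0.4, -0.6, 0, -0.03, -0.244, 0.027, 0],
)

```text
t: 24.6
position: [0.5022, -0.0775, 0.1908]
eef_rot: [[-0.001, -0.998, 0.061], [-0.001, 0.061, 0.998], [-1.0, 0.001, -0.001]]
ft_force: [1.8, 0.2, -3.2]
opening: 0.0229
```

drive_tool(
  series=[0, 0, 0, -0.005, -0.048, 0, 0, 0, 0, 0, -0.01, -0.096, 0, 0, 0, 0, 0, -0.01, -0.144, 0, 0, 0, 0, 0, -0.01, -0.177, -0.02, 0, 0, 0, 0, -0.01, -0.177, -0.06, 0],
)

```text
t: 25.1
position: [0.4948, -0.2592, 0.1335]
eef_rot: [[0.009, -0.998, 0.065], [-0.005, 0.065, 0.998], [-1.0, -0.009, -0.004]]
ft_force: [0.3, 0.3, -3.7]
opening: 0.023
```

Run:
```python
from h import *
for i in range(3): cam("side")
s=ctrl.read_state();print(s["position"],s["eef_rot"],s["ft_force"])
save("side","s14",(210,40,370,190),5)
```

```text
[ 0.4898 -0.2545  0.1286] [[-0.0079 -0.998   0.0624]
 [ 0.0005  0.0624  0.9981]
 [-1.      0.0079  0.    ]] [ 0.3005  0.027  -2.6897]
```

View pics/s14.png

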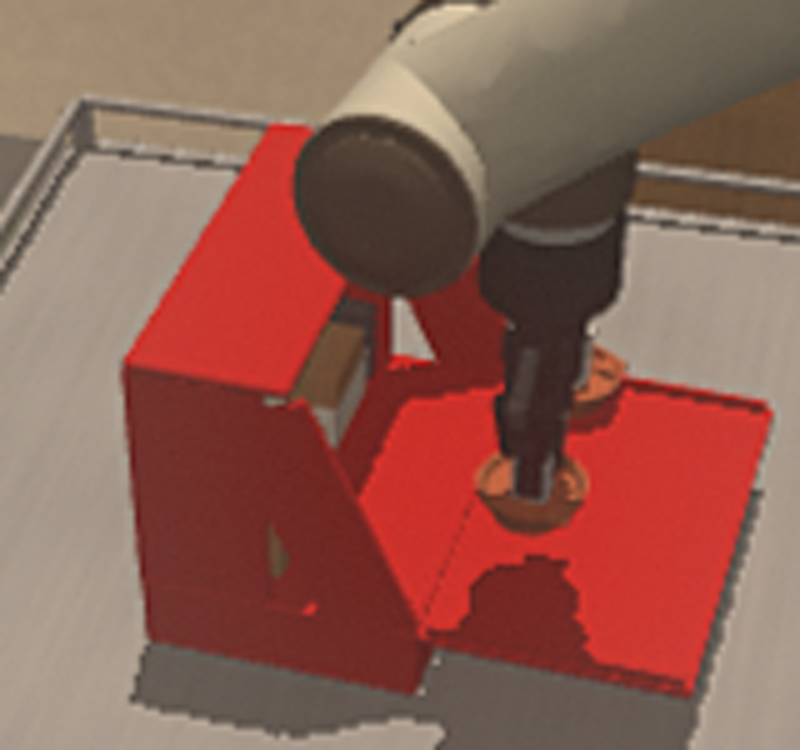

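drive_tool(
  series=[0, -0.4, 0, 0.002, 0, -0.03, 0, 0, -0.4, 0, 0.002, 0, -0.045, 0, 0, -0.4, 0, 0.002, 0, -0.048, 0, 0, -0.4, 0, 0.002, 0, -0.05, 0, 0, -0.4, 0, 0.002, 0, -0.05, 0],
)

```text
t: 25.75
position: [0.4933, -0.2544, 0.0804]
eef_rot: [[0.002, -0.998, 0.061], [-0.001, 0.061, 0.998], [-1.0, -0.002, -0.0]]
ft_force: [0.3, 0.3, -2.7]
opening: 0.0226
```

Run:
```python
from h import *
avg(6)
```

```text
F [ 0.1586 -0.0265 -2.567 ] sd [0.2524 0.4078 0.4171] eff [  0.0452 -38.0358  15.1842   3.499    0.0102  -0.0001] [0.0045 0.1451 0.0427 0.0085 0.0013 0.    ] pos [ 0.4921 -0.2545  0.0792] open 0.02284766012239625 t 26.05
```

drive_tool(
  series=[0, 0, 0, 0, 0, -0.0015, 0, 0, 0, 0, 0, 0, -0.0015, 0, 0, 0, 0, 0, 0, -0.0025, 0, 0, 0, 0, 0, 0, -0.0025, 0],
)

```text
t: 26.45
position: [0.4923, -0.2546, 0.0773]
eef_rot: [[0.0, -0.998, 0.062], [-0.0, 0.062, 0.998], [-1.0, -0.0, -0.0]]
ft_force: [-0.8, 0.6, 2.3]
opening: 0.023
```

Run:
```python
from h import *
avg(4)
save("side","s15",(210,40,370,190),5)
```

```text
F [-2.0039  1.3694  3.4735] sd [0.2012 0.5382 0.4712] eff [ -0.323  -34.9566  14.2571   3.1556   0.556    0.0181] [0.0324 0.2818 0.0875 0.0324 0.0427 0.0002] pos [ 0.4923 -0.2546  0.0773] open 0.02285982941128362 t 26.65
```

View pics/s15.png

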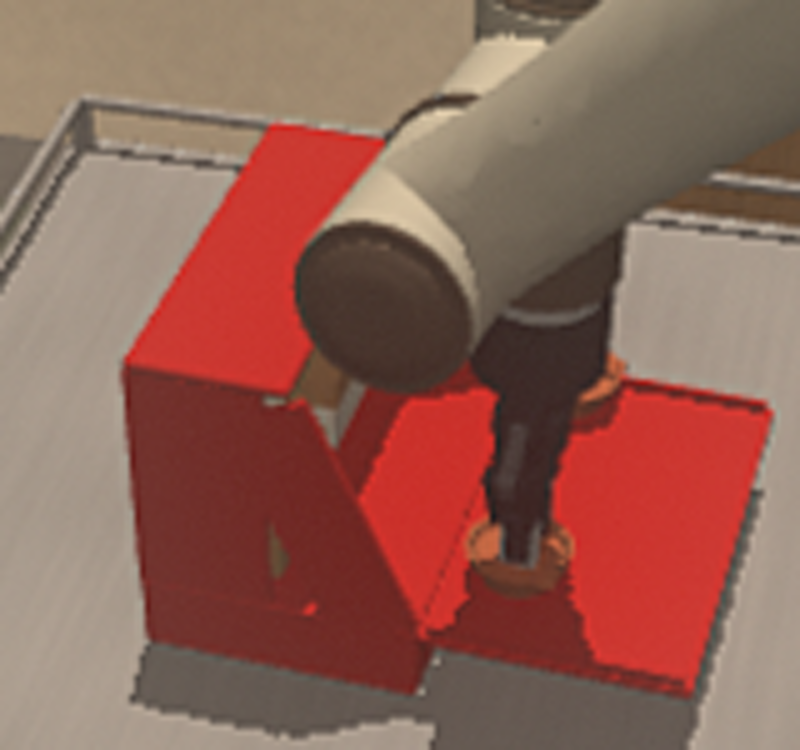

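drive_tool(
  series=[0, 0, 0, 0, 0, 0.0005, 0, 0, 0, 0, 0, 0, 0.0005, 0.4, 0, 0, 0, 0, 0, 0.0005, 0.5, 0, 0, 0, 0, 0, 0.0005, 0.5, 0, 0, 0, 0, 0, 0.04, 0.5],
)

```text
t: 27.15
position: [0.4887, -0.2535, 0.1127]
eef_rot: [[-0.011, -0.998, 0.063], [0.004, 0.063, 0.998], [-1.0, 0.011, 0.003]]
ft_force: [-0.1, -1.3, -0.4]
opening: 0.0427
```

drive_tool(
  series=[0, 0, 0, 0.0, 0, 0.05, 0.5, 0, 0, 0, 0, 0.05, 0.07, 0.6, 0, 0, 0, 0, 0.1, 0.07, 0.6, 0, 0, 0, 0, 0.15, 0.07, 0.6, 0, 0, 0, 0, 0.2, 0.06, 0.6],
)

```text
t: 27.65
position: [0.4896, -0.0562, 0.1751]
eef_rot: [[-0.006, -0.998, 0.064], [0.004, 0.064, 0.998], [-1.0, 0.007, 0.004]]
ft_force: [1.2, 0.8, -0.4]
opening: 0.0507
```

Run:
```python
from h import *
cam("side");cam("top");
s=ctrl.read_state();print(s["position"],s["eef_rot"],s["t"])
save("side","s16",(170,50,370,300),3)
save("top","t16",(100,140,500,300),2)
```

```text
[ 0.4884 -0.0536  0.1731] [[-0.0113 -0.9983  0.0565]
 [ 0.0043  0.0565  0.9984]
 [-0.9999  0.0115  0.0037]] 27.75
```

View pics/s16.png

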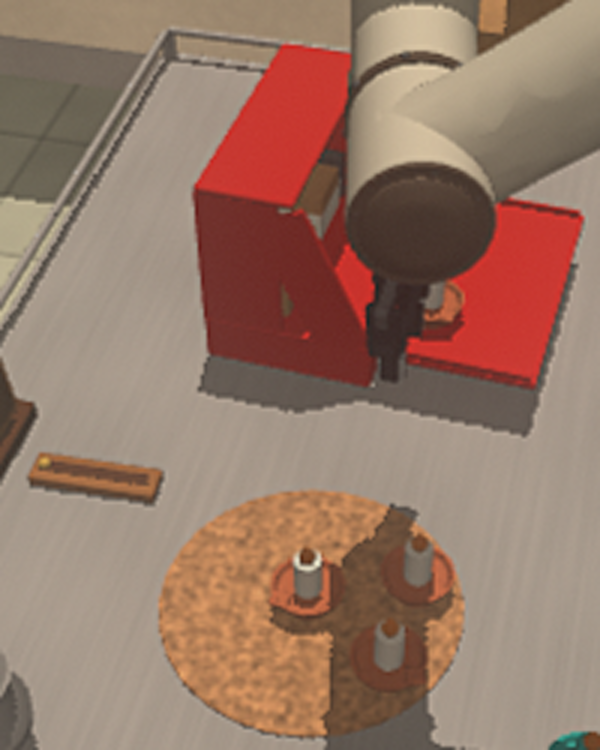

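View pics/t16.png

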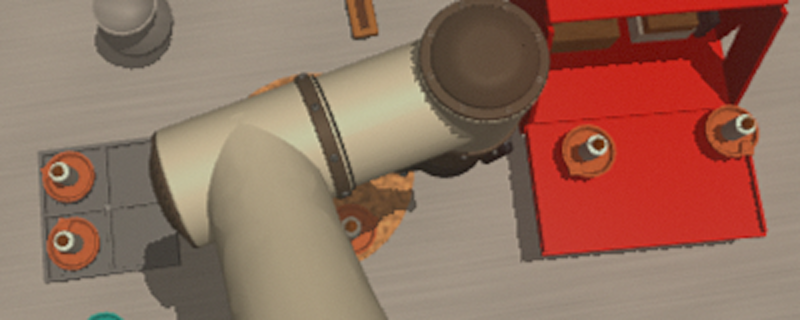

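drive_tool(
  series=[-0.2, -0.6, 0, 0.016, 0.046, -0.02, 0.6, -0.2, -0.6, 0, 0.032, 0.09, -0.05, 0.6, -0.2, -0.6, 0, 0.0456, 0.126, -0.06, 0.6, -0.2, -0.6, 0, 0.0456, 0.126, -0.09, 0.6, -0.2, -0.6, 0, 0.0456, 0.126, -0.125, 0.6],
)

```text
t: 28.25
position: [0.5357, 0.074, 0.0479]
eef_rot: [[0.003, -0.999, 0.054], [0.002, 0.054, 0.999], [-1.0, -0.002, 0.002]]
ft_force: [-0.9, 0.1, -0.5]
opening: 0.0515
```

Run:
```python
from h import *
cam("side");cam("top");
s=ctrl.read_state();print(s["position"],s["eef_rot"],s["t"])
print(proj("top",(.4923,-.2546,.111)),onz("top",(398.5,213),.111))
save("side","s17",(200,180,340,300),5)
```

```text
[0.5308 0.0711 0.0438] [[-0.0106 -0.9983  0.0573]
 [-0.0028  0.0574  0.9983]
 [-0.9999  0.0104 -0.0034]] 28.35
[398.7881 213.817 ] [ 0.4943 -0.2544  0.111 ]
```

View pics/s17.png

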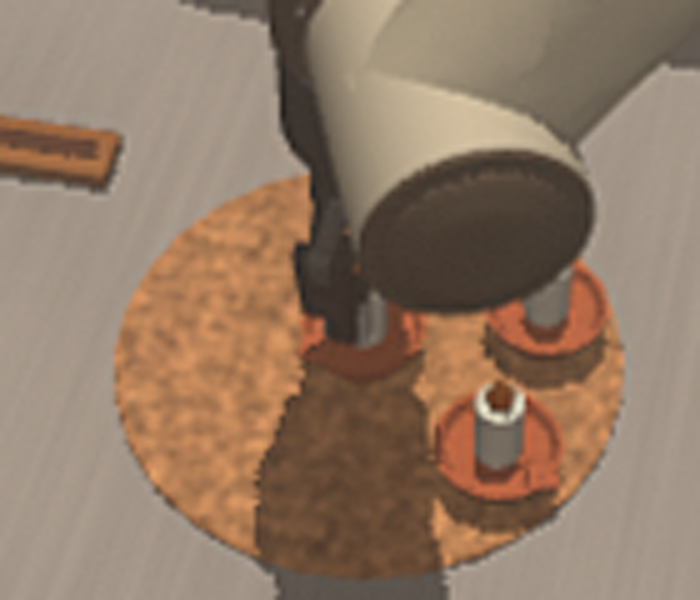

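drive_tool(
  series=[0, -0.5, 0, 0.003, 0.0015, -0.012, 0.6, 0, -0.5, 0, 0.003, 0.0015, -0.015, 0.6, 0, -0.5, 0, 0.003, 0.0015, -0.015, 0.4, 0, -0.5, 0, 0.003, 0.0015, -0.015, 0, 0, -0.5, 0, 0.003, 0.0015, -0.015, 0],
)

```text
t: 28.85
position: [0.5348, 0.0727, 0.0304]
eef_rot: [[0.001, -0.998, 0.057], [-0.002, 0.057, 0.998], [-1.0, -0.001, -0.002]]
ft_force: [-0.4, -0.4, 3.4]
opening: 0.0224
```

drive_tool(
  series=[0, 0, 0, 0, 0, 0, 0, 0, 0, 0, 0, 0, 0.05, 0, 0, 0, 0, 0, 0, 0.1, 0, 0, 0, 0, 0, 0, 0.14, 0, 0, 0, 0, 0, 0, 0.14, 0],
)

```text
t: 29.35
position: [0.5383, 0.0738, 0.177]
eef_rot: [[0.014, -0.998, 0.056], [0.002, 0.056, 0.998], [-1.0, -0.014, 0.003]]
ft_force: [1.5, -0.3, -2.5]
opening: 0.0231
```

Run:
```python
from h import *
for i in range(6): cam("side")
avg(10)
save("side","s18",(170,50,370,300),2)
```

```text
F [ 0.1911 -0.0336 -2.7233] sd [0.5005 0.5168 0.3973] eff [ -0.004  -33.9719  17.7424   4.0892  -0.003    0.    ] [0.0033 0.1371 0.0276 0.0056 0.0052 0.    ] pos [0.5348 0.0727 0.1704] open 0.022276396422246894 t 30.15
```

View pics/s18.png

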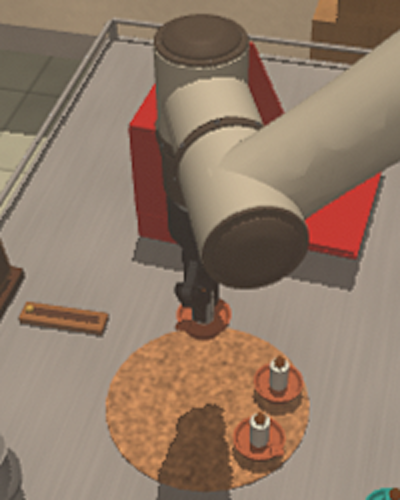

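drive_tool(
  series=[0, 0, 0, -0.014, -0.045, 0.01, 0, 0, 0, 0, -0.028, -0.09, 0.02, 0, 0, 0, 0, -0.042, -0.135, 0.02, 0, 0, 0, 0, -0.056, -0.18, 0.02, 0, 0, 0, 0, -0.07, -0.225, 0.02, 0],
)

```text
t: 30.65
position: [0.4641, -0.1538, 0.1908]
eef_rot: [[0.002, -0.998, 0.057], [-0.002, 0.057, 0.998], [-1.0, -0.002, -0.002]]
ft_force: [1.3, -0.5, -3.0]
opening: 0.0226
```

drive_tool(
  series=[0, 0, 0, -0.015, -0.046, 0, 0, 0, 0, 0, -0.03, -0.09, 0, 0, 0, 0, 0, -0.046, -0.138, 0, 0, 0, 0, 0, -0.046, -0.148, -0.02, 0, 0, 0, 0, -0.046, -0.148, -0.06, 0],
)

```text
t: 31.15
position: [0.4202, -0.3053, 0.1334]
eef_rot: [[0.011, -0.998, 0.06], [-0.006, 0.06, 0.998], [-1.0, -0.011, -0.006]]
ft_force: [-0.2, 0.7, -3.4]
opening: 0.0226
```

Run:
```python
from h import *
for i in range(3): cam("side")
s=ctrl.read_state();print(s["position"],s["eef_rot"],s["ft_force"])
save("side","s19",(210,40,370,190),4)
```

```text
[ 0.4161 -0.3014  0.129 ] [[-0.0042 -0.9983  0.0574]
 [ 0.0002  0.0574  0.9984]
 [-1.      0.0042 -0.0001]] [ 1.2389  0.2547 -1.5966]
```

View pics/s19.png

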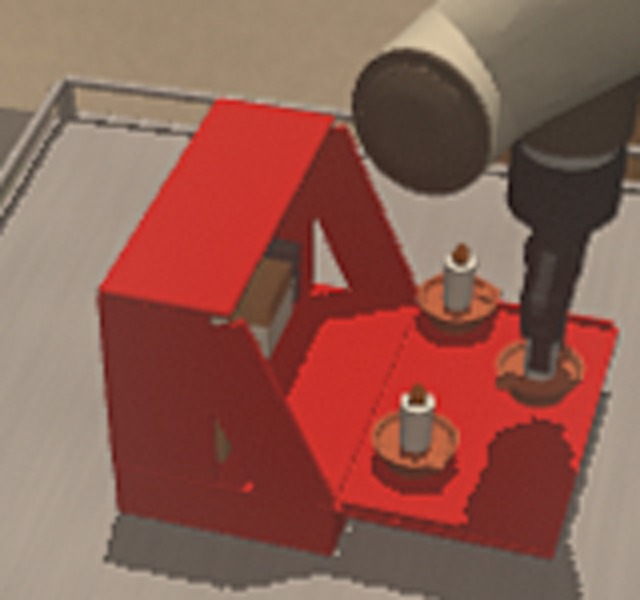

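drive_tool(
  series=[0, 0, 0, 0.001, 0, -0.03, 0, 0, 0, 0, 0.001, 0, -0.042, 0, 0, 0, 0, 0.001, 0, -0.046, 0, 0, 0, 0, 0.001, 0, -0.047, 0, 0, 0, 0, 0.001, 0, -0.047, 0],
)

```text
t: 31.8
position: [0.418, -0.3016, 0.0833]
eef_rot: [[-0.002, -0.998, 0.057], [-0.001, 0.057, 0.998], [-1.0, 0.002, -0.001]]
ft_force: [0.1, -0.5, -2.9]
opening: 0.0229
```

Run:
```python
from h import *
avg(6)
```

```text
F [-0.1229 -0.0749 -2.3761] sd [0.3643 0.6354 0.5892] eff [  0.0239 -34.404   14.6042   3.3621  -0.0039  -0.    ] [0.0028 0.1233 0.0426 0.0083 0.0024 0.0001] pos [ 0.4173 -0.3015  0.0825] open 0.02250621754426187 t 32.1
```

drive_tool(
  series=[0, 0, 0, 0, 0, -0.0015, 0, 0, 0, 0, 0, 0, -0.0015, 0, 0, 0, 0, 0, 0, -0.0025, 0, 0, 0, 0, 0, 0, -0.0025, 0],
)

```text
t: 32.5
position: [0.4173, -0.3016, 0.0823]
eef_rot: [[-0.003, -0.998, 0.057], [-0.001, 0.057, 0.998], [-1.0, 0.003, -0.001]]
ft_force: [-4.5, 3.9, 12.0]
opening: 0.0227
```

Run:
```python
from h import *
avg(4)
```

```text
F [-4.3624  3.9551 12.1348] sd [0.3645 0.477  0.702 ] eff [ -0.5009 -27.6669  13.416    2.9631   1.4234   0.0037] [0.0067 0.0209 0.0049 0.0003 0.0026 0.0002] pos [ 0.4172 -0.3016  0.0823] open 0.02293849796368414 t 32.7
```

drive_tool(
  series=[0, 0, 0, 0, 0, 0.0005, 0, 0, 0, 0, 0, 0, 0.0005, 0.4, 0, 0, 0, 0, 0, 0.0005, 0.5, 0, 0, 0, 0, 0, 0.0005, 0.5, 0, 0, 0, 0, 0, 0.04, 0.5],
)

```text
t: 33.2
position: [0.4138, -0.3001, 0.118]
eef_rot: [[-0.014, -0.998, 0.058], [0.004, 0.058, 0.998], [-1.0, 0.015, 0.003]]
ft_force: [0.6, 1.2, -0.2]
opening: 0.0426
```

drive_tool(
  series=[0, 0, 0, 0.0, 0, 0.05, 0.5, 0, 0, 0, 0, 0.05, 0.09, 0.6, 0, 0, 0, 0, 0.1, 0.09, 0.6, 0, 0, 0, 0, 0.15, 0.09, 0.6, 0, 0, 0, 0, 0.2, 0.08, 0.6],
)

```text
t: 33.7
position: [0.4147, -0.1107, 0.2013]
eef_rot: [[-0.01, -0.998, 0.059], [0.004, 0.059, 0.998], [-1.0, 0.01, 0.004]]
ft_force: [0.7, 0.9, -0.7]
opening: 0.0512
```

Run:
```python
from h import *
cam("side");cam("top");
s=ctrl.read_state();print(s["position"],s["eef_rot"],s["t"])
save("side","s20",(170,50,370,300),3)
save("top","t20",(100,140,500,300),2)
```

```text
[ 0.4134 -0.1079  0.1996] [[-0.0145 -0.9986  0.05  ]
 [ 0.0049  0.05    0.9987]
 [-0.9999  0.0147  0.0042]] 33.8
```

View pics/s20.png

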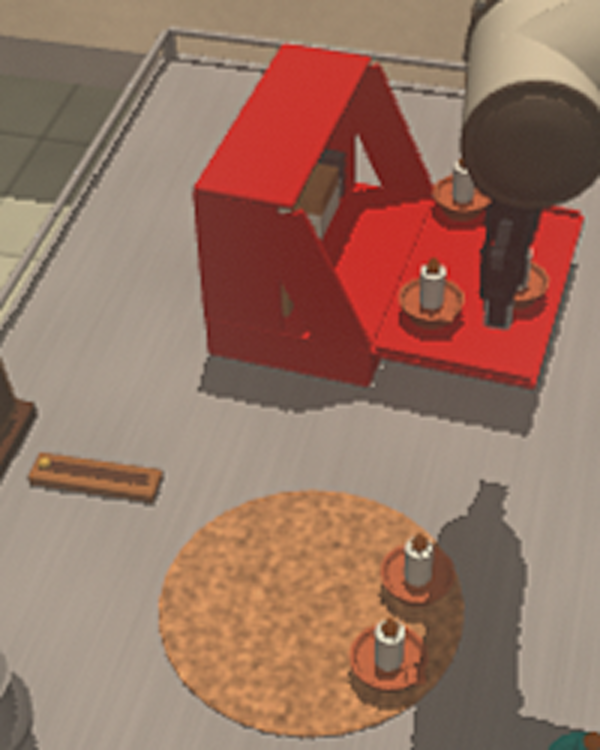

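View pics/t20.png

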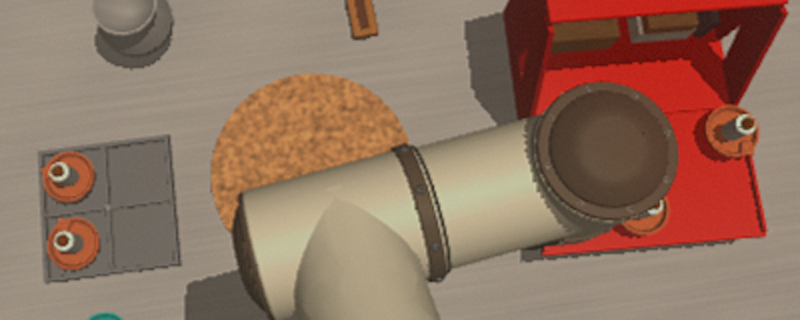

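drive_tool(
  series=[-0.2, -0.6, 0, 0.012, 0.046, -0.02, 0.6, -0.2, -0.6, 0, 0.024, 0.09, -0.04, 0.6, -0.2, -0.6, 0, 0.034, 0.135, -0.06, 0.6, -0.2, -0.6, 0, 0.035, 0.1465, -0.09, 0.6, -0.2, -0.6, 0, 0.035, 0.1465, -0.135, 0.6],
)

```text
t: 34.3
position: [0.4515, 0.0413, 0.0651]
eef_rot: [[0.003, -0.999, 0.046], [0.004, 0.046, 0.999], [-1.0, -0.003, 0.004]]
ft_force: [1.0, -0.0, -1.1]
opening: 0.0511
```

drive_tool(
  series=[0, 0, 0, 0, 0, -0.02, 0.6, 0, 0, 0, 0, 0, -0.03, 0.6],
)

```text
t: 34.5
position: [0.4508, 0.0407, 0.033]
eef_rot: [[-0.001, -0.999, 0.046], [0.002, 0.046, 0.999], [-1.0, 0.001, 0.002]]
ft_force: [0.5, 0.0, 0.3]
opening: 0.0514
```

Run:
```python
from h import *
cam("side");cam("top");
s=ctrl.read_state();print(s["position"],s["eef_rot"],s["ft_force"])
save("side","s21",(200,180,340,300),5)
```

```text
[0.4511 0.0406 0.0341] [[ 0.0001 -0.9989  0.0466]
 [ 0.0025  0.0466  0.9989]
 [-1.      0.      0.0025]] [-0.8952 -0.3213  0.8591]
```

View pics/s21.png

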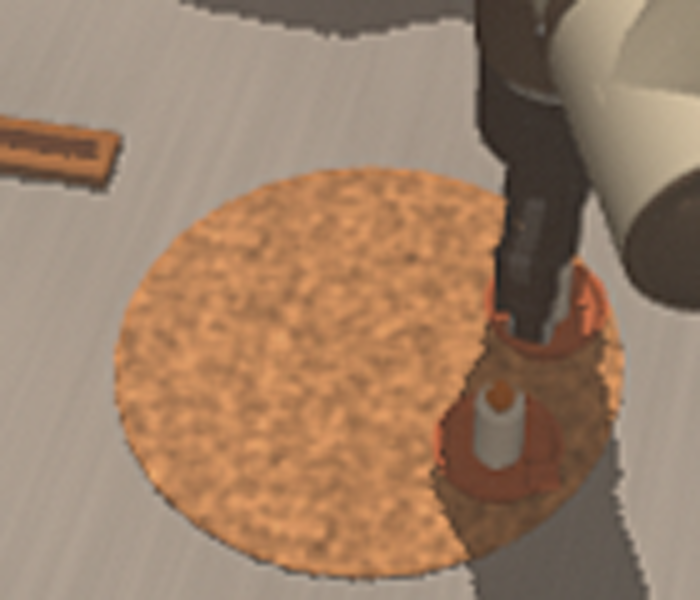

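drive_tool(
  series=[0, 0, 0, -0.004, -0.002, -0.004, 0.6, 0, 0, 0, -0.004, -0.002, -0.004, 0.3, 0, 0, 0, -0.004, -0.002, -0.004, 0, 0, 0, 0, -0.004, -0.002, -0.004, 0, 0, 0, 0, -0.004, -0.002, 0.03, 0],
)

```text
t: 35.1
position: [0.4444, 0.0375, 0.0618]
eef_rot: [[-0.008, -0.999, 0.048], [-0.001, 0.048, 0.999], [-1.0, 0.008, -0.001]]
ft_force: [0.0, 0.2, -0.8]
opening: 0.0228
```

drive_tool(
  series=[0, 0, 0, 0, 0, 0.05, 0, 0, 0, 0, 0, 0, 0.1, 0, 0, 0, 0, 0, 0, 0.11, 0, 0, 0, 0, 0, 0, 0.11, 0],
)

```text
t: 35.5
position: [0.4454, 0.038, 0.1741]
eef_rot: [[-0.002, -0.999, 0.048], [0.002, 0.048, 0.999], [-1.0, 0.003, 0.002]]
ft_force: [-0.7, 0.0, -0.9]
opening: 0.0227
```

Run:
```python
from h import *
for i in range(6): cam("side")
avg(10)
save("side","s22",(170,50,370,300),2)
```

```text
F [ 0.0292 -0.1335 -0.9586] sd [0.5228 0.7136 0.53  ] eff [ -0.002  -24.3204  16.5674   3.7326  -0.0197   0.    ] [0.0035 0.0884 0.0296 0.0056 0.0033 0.    ] pos [0.4444 0.0375 0.1718] open 0.02265334946754112 t 36.3
```

View pics/s22.png

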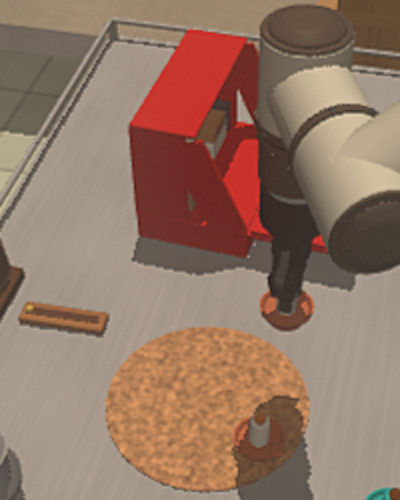

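drive_tool(
  series=[0, 0, 0, 0.02, 0.043, 0, 0, 0, 0, 0, 0.04, 0.086, 0, 0, 0, 0, 0, 0.06, 0.13, 0, 0, 0, 0, 0, 0.08, 0.174, 0, 0, 0, 0, 0, 0.1, 0.218, 0, 0],
)

```text
t: 36.8
position: [0.5449, 0.2573, 0.1718]
eef_rot: [[-0.008, -0.999, 0.048], [-0.001, 0.048, 0.999], [-1.0, 0.008, -0.001]]
ft_force: [1.1, -0.4, -0.2]
opening: 0.023
```

drive_tool(
  series=[0, 0, 0, 0.018, 0.039, 0, 0, 0, 0, 0, 0.018, 0.039, -0.03, 0, 0, 0, 0, 0.018, 0.039, -0.07, 0, 0, 0, 0, 0.018, 0.039, -0.11, 0, 0, 0, 0, 0.018, 0.039, -0.128, 0],
)

```text
t: 37.3
position: [0.5607, 0.2949, 0.0393]
eef_rot: [[-0.014, -0.999, 0.048], [-0.005, 0.048, 0.999], [-1.0, 0.014, -0.005]]
ft_force: [-1.4, -0.9, -0.7]
opening: 0.0228
```

Run:
```python
from h import *
avg(6)
save("side","s23",(150,230,350,400),4)
```

```text
F [-0.4124  0.0663 -1.0727] sd [0.536  0.3888 0.8958] eff [  0.0651 -45.4283  15.0357   3.4102   0.0401   0.0005] [0.1345 3.2525 1.3535 0.3784 0.1172 0.0007] pos [0.5642 0.2972 0.0457] open 0.02285877123118201 t 37.6
```

View pics/s23.png

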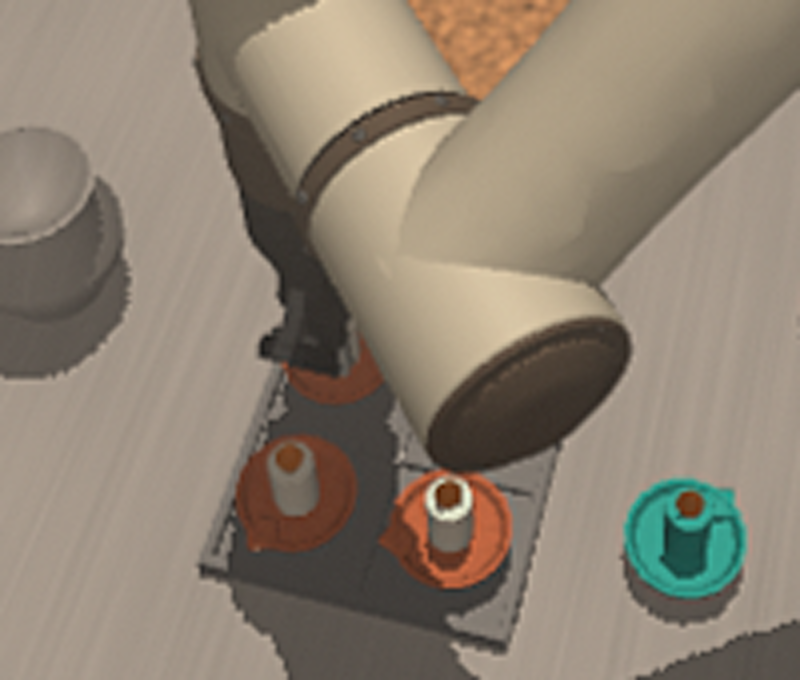

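drive_tool(
  series=[0, 0, 0, -0.001, -0.003, -0.008, 0, 0, 0, 0, -0.001, -0.003, -0.012, 0, 0, 0, 0, -0.001, -0.003, -0.013, 0, 0, 0, 0, -0.001, -0.003, -0.013, 0, 0, 0, 0, -0.001, -0.003, -0.013, 0],
)

```text
t: 38.1
position: [0.5633, 0.2942, 0.0342]
eef_rot: [[-0.004, -0.999, 0.047], [0.002, 0.047, 0.999], [-1.0, 0.004, 0.002]]
ft_force: [-1.1, -0.8, 4.8]
opening: 0.0226
```

Run:
```python
from h import *
avg(6)
```

```text
F [-2.055  -0.611   5.0739] sd [0.1932 0.5355 0.4666] eff [ -0.0822 -41.8688  14.151    3.0164   0.5985   0.0105] [0.0034 0.0541 0.0091 0.0048 0.0097 0.0002] pos [0.5633 0.2942 0.0342] open 0.022372246496137553 t 38.4
```

drive_tool(
  series=[0, 0, 0, 0, 0, 0.0005, 0, 0, 0, 0, 0, 0, 0.0005, 0.4, 0, 0, 0, 0, 0, 0.0005, 0.5, 0, 0, 0, 0, 0, 0.0005, 0.5, 0, 0, 0, 0, 0, 0.04, 0.5],
)

```text
t: 38.9
position: [0.5598, 0.2917, 0.0687]
eef_rot: [[-0.015, -0.999, 0.048], [-0.006, 0.048, 0.999], [-1.0, 0.015, -0.006]]
ft_force: [1.2, 1.3, -0.8]
opening: 0.043
```

drive_tool(
  series=[0, 0, 0, 0.0, 0, 0.05, 0.5, 0, 0, 0, -0.02, -0.04, 0.07, 0.6, 0, 0, 0, -0.05, -0.08, 0.07, 0.6, 0, 0, 0, -0.08, -0.12, 0.07, 0.6, 0, 0, 0, -0.1, -0.155, 0.07, 0.6],
)

```text
t: 39.4
position: [0.4576, 0.1347, 0.1387]
eef_rot: [[-0.016, -0.999, 0.048], [-0.006, 0.048, 0.999], [-1.0, 0.015, -0.006]]
ft_force: [0.9, 0.4, 0.7]
opening: 0.0512
```

Run:
```python
from h import *
cam("side");cam("top");
s=ctrl.read_state();print(s["position"],s["eef_rot"],s["t"])
save("side","s24",(150,180,380,400),3)
```

```text
[0.4562 0.1329 0.1386] [[-0.0179 -0.9985  0.0514]
 [-0.0067  0.0515  0.9987]
 [-0.9998  0.0175 -0.0076]] 39.5
```

View pics/s24.png

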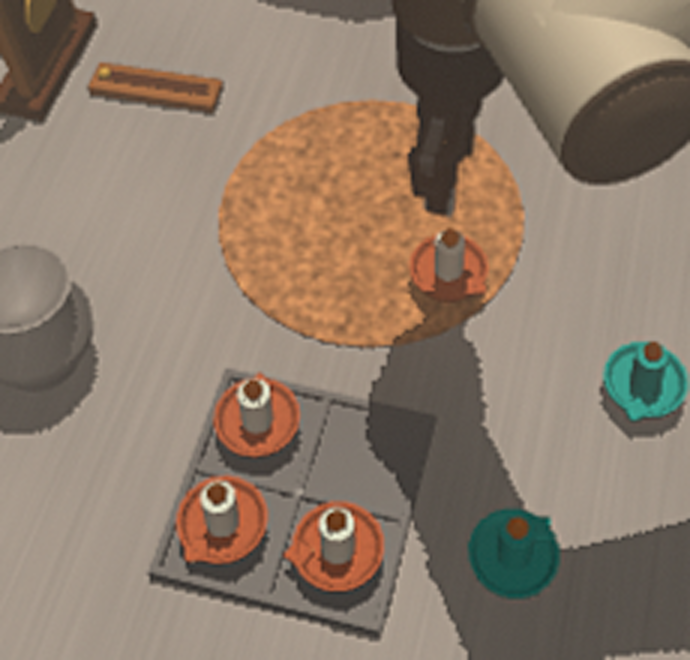

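drive_tool(
  series=[0.4, -1, 0, -0.0025, -0.005, -0.04, 0.6, 0.4, -1, 0, -0.0025, -0.005, -0.085, 0.6, 0.4, -1, 0, -0.0025, -0.005, -0.103, 0.6, 0.4, -1, 0, -0.0025, -0.005, -0.107, 0.6, 0.4, -1, 0, -0.0025, -0.005, -0.107, 0.6],
)

```text
t: 40.0
position: [0.4543, 0.1284, 0.0314]
eef_rot: [[-0.001, -0.999, 0.051], [-0.0, 0.051, 0.999], [-1.0, 0.001, -0.0]]
ft_force: [0.6, -0.0, 1.4]
opening: 0.051
```

drive_tool(
  series=[0, 0, 0, 0, 0, 0, 0.3, 0, 0, 0, 0, 0, 0, 0, 0, 0, 0, 0, 0, 0, 0, 0, 0, 0, 0, 0, 0.04, 0, 0, 0, 0, 0, 0, 0.09, 0],
)

```text
t: 40.5
position: [0.4527, 0.1274, 0.1209]
eef_rot: [[-0.006, -0.999, 0.051], [-0.003, 0.051, 0.999], [-1.0, 0.006, -0.004]]
ft_force: [1.3, 0.9, -0.6]
opening: 0.0224
```

drive_tool(
  series=[0, 0, 0, 0, 0, 0.04, 0, 0, 0, 0, 0, 0, 0.055, 0, 0, 0, 0, 0, 0, 0.055, 0],
)

```text
t: 40.8
position: [0.4539, 0.1282, 0.179]
eef_rot: [[0.0, -0.999, 0.051], [0.001, 0.051, 0.999], [-1.0, -0.0, 0.001]]
ft_force: [0.8, 0.1, -2.2]
opening: 0.0231
```

Run:
```python
from h import *
for i in range(6): cam("side")
avg(10)
save("side","s25",(170,50,370,300),2)
```

```text
F [ 0.0379 -0.0774 -1.1158] sd [0.4914 0.548  0.3837] eff [ -0.0024 -26.5875  16.8674   3.8078  -0.0196  -0.    ] [0.003  0.094  0.0242 0.0046 0.0031 0.    ] pos [0.4527 0.1274 0.1759] open 0.022681027376111766 t 41.6
```

View pics/s25.png

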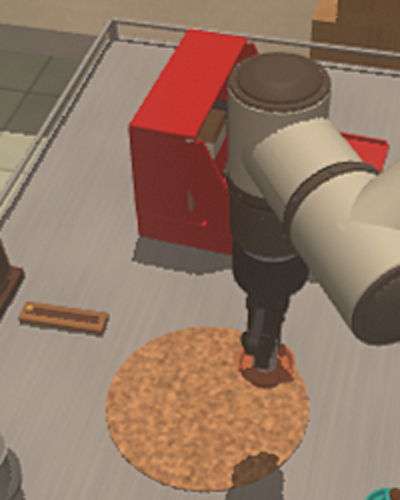

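drive_tool(
  series=[0, 0, 0, 0.008, 0.043, 0, 0, 0, 0, 0, 0.016, 0.086, 0, 0, 0, 0, 0, 0.023, 0.13, 0, 0, 0, 0, 0, 0.03, 0.167, 0, 0, 0, 0, 0, 0.03, 0.167, -0.04, 0],
)

```text
t: 42.1
position: [0.4874, 0.3019, 0.1406]
eef_rot: [[0.007, -0.999, 0.046], [0.007, 0.046, 0.999], [-1.0, -0.007, 0.007]]
ft_force: [0.5, 0.0, -2.2]
opening: 0.023
```

drive_tool(
  series=[0, 0, 0, 0, 0, -0.04, 0, 0, 0, 0, 0, 0, -0.08, 0, 0, 0, 0, 0, 0, -0.09, 0, 0, 0, 0, 0, 0, -0.09, 0, 0, 0, 0, 0, 0, -0.09, 0],
)

```text
t: 42.6
position: [0.4886, 0.3028, 0.0523]
eef_rot: [[0.009, -0.999, 0.045], [0.009, 0.045, 0.999], [-1.0, -0.009, 0.009]]
ft_force: [-0.0, 0.5, -0.6]
opening: 0.0226
```

Run:
```python
from h import *
avg(4)
save("side","s26",(150,230,350,400),4)
```

```text
F [ 0.1917  0.0579 -1.0572] sd [0.3185 0.3727 0.2869] eff [  0.005  -38.9189  13.8873   3.1338   0.0204   0.    ] [0.0047 0.293  0.1508 0.0299 0.0103 0.    ] pos [0.4883 0.3027 0.0526] open 0.022401862813380545 t 42.8
```

View pics/s26.png

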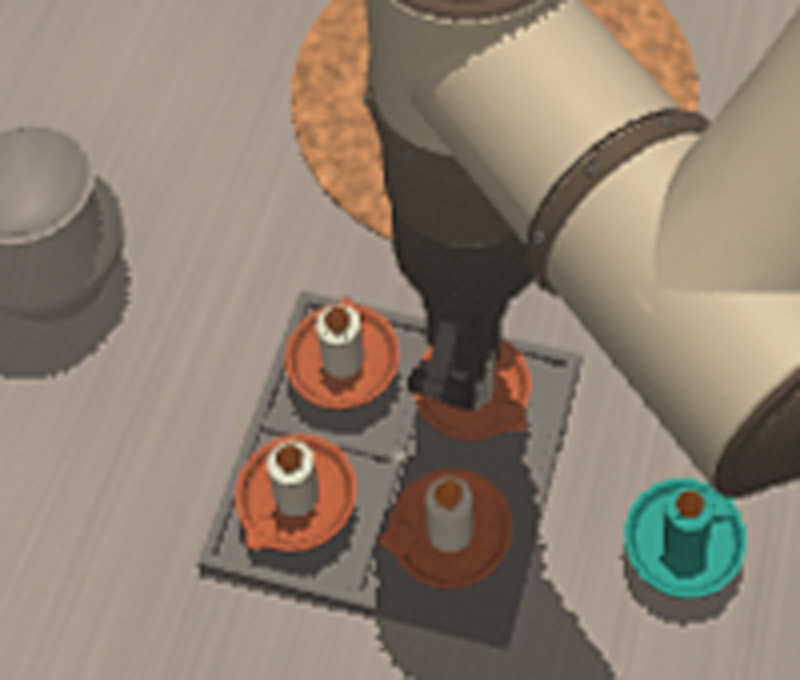

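drive_tool(
  series=[-0.5, 0.5, 0, -0.006, -0.008, 0, 0, -0.5, 0.5, 0, -0.006, -0.008, -0.01, 0, -0.5, 0.5, 0, -0.006, -0.008, -0.016, 0, -0.5, 0.5, 0, -0.006, -0.008, -0.017, 0, -0.5, 0.5, 0, -0.006, -0.008, -0.018, 0],
)

```text
t: 43.3
position: [0.482, 0.294, 0.0354]
eef_rot: [[-0.0, -0.999, 0.045], [-0.002, 0.045, 0.999], [-1.0, 0.0, -0.002]]
ft_force: [-5.7, -2.5, 15.7]
opening: 0.0226
```

Run:
```python
from h import *
avg(5)
```

```text
F [-3.1516 -2.1546  9.7454] sd [0.4108 0.3852 0.765 ] eff [  0.2711 -34.3511  12.9328   2.4404   1.2825   0.0366] [0.021  0.0478 0.016  0.0092 0.0118 0.0023] pos [0.482  0.2939 0.0355] open 0.0225183387819888 t 43.55
```

Seated; release, rise and retreat to clear both cameras' views.

drive_tool(
  series=[0, 0, 0, 0, 0, 0.0005, 0, 0, 0, 0, 0, 0, 0.0005, 0.4, 0, 0, 0, 0, 0, 0.0005, 0.5, 0, 0, 0, 0, 0, 0.0005, 0.5, 0, 0, 0, 0, 0, 0.04, 0.5],
)

```text
t: 44.05
position: [0.479, 0.2912, 0.0706]
eef_rot: [[-0.009, -0.999, 0.046], [-0.01, 0.046, 0.999], [-1.0, 0.009, -0.01]]
ft_force: [-0.1, 0.7, -1.4]
opening: 0.0427
```

drive_tool(
  series=[0, 0, 0, 0.0, 0, 0.05, 0.5, 0, 0, 0, -0.01, -0.04, 0.09, 0.5, 0, 0, 0, -0.02, -0.09, 0.12, 0.5, 0, 0, 0, -0.03, -0.14, 0.14, 0.5, 0, 0, 0, -0.05, -0.18, 0.16, 0.5],
)

```text
t: 44.55
position: [0.4355, 0.1264, 0.2235]
eef_rot: [[-0.009, -0.999, 0.046], [-0.009, 0.046, 0.999], [-1.0, 0.008, -0.01]]
ft_force: [0.7, -0.4, -0.1]
opening: 0.0426
```

Run:
```python
from h import *
for i in range(6): cam("side")
cam("top");
s=ctrl.read_state();print(s["position"],s["t"],s["ft_force"])
save("side","s27",(120,50,400,400),2)
save("top","t27",(90,60,510,360),1.8)
```

```text
[0.4358 0.1284 0.2219] 44.9 [-0.8273  1.2953  0.3722]
```

View pics/s27.png

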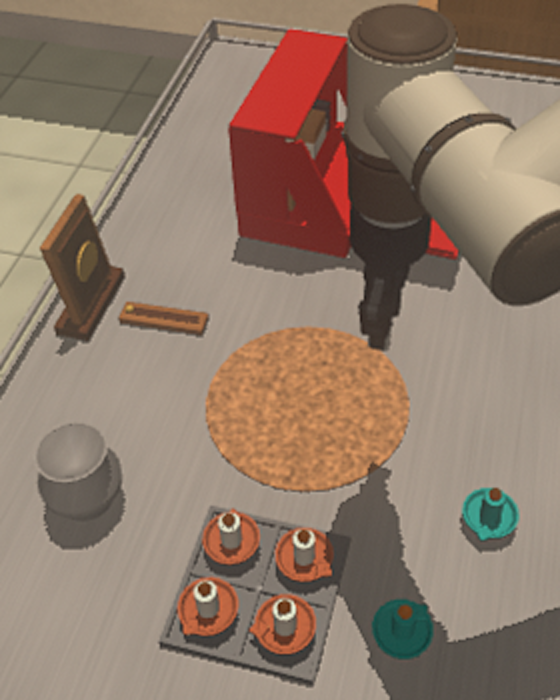

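View pics/t27.png

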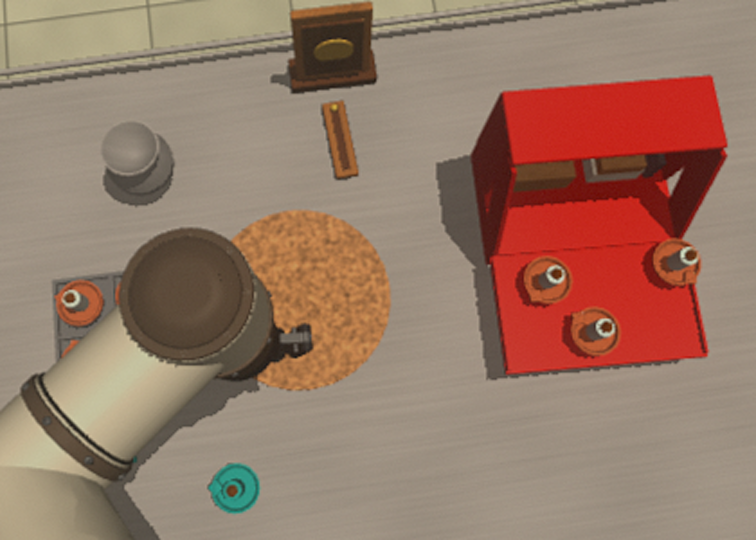

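drive_tool(
  series=[-0.5, -0.5, 0, 0, -0.05, 0, 0.6, -0.5, -0.5, 0, 0.0, -0.1, 0, 0.6, -0.5, -0.5, 0, 0, -0.15, 0, 0.6, -0.5, -0.5, 0, 0, -0.2, 0, 0.6, -0.5, -0.5, 0, 0, -0.25, 0, 0.6],
)

```text
t: 45.4
position: [0.4362, -0.1226, 0.2211]
eef_rot: [[-0.003, -0.999, 0.043], [-0.019, 0.044, 0.999], [-1.0, 0.002, -0.019]]
ft_force: [0.1, -0.3, -0.1]
opening: 0.0513
```

drive_tool(
  series=[0, 0, 0, 0.01, -0.048, 0, 0.6, 0, 0, 0, 0.02, -0.096, 0, 0.6, 0, 0, 0, 0.03, -0.144, 0, 0.6, 0, 0, 0, 0.04, -0.192, 0, 0.6, 0, 0, 0, 0.05, -0.24, 0, 0.6],
)

```text
t: 45.9
position: [0.4873, -0.3642, 0.2192]
eef_rot: [[-0.006, -0.999, 0.042], [-0.018, 0.042, 0.999], [-1.0, 0.005, -0.019]]
ft_force: [0.8, 0.2, 0.6]
opening: 0.0511
```

Run:
```python
from h import *
for i in range(4): cam("side")
s=ctrl.read_state();print(s["position"],s["eef_rot"],s["t"])
save("side","s28",(210,20,370,190),4)
```

```text
[ 0.4865 -0.3631  0.2184] [[-0.0069 -0.999   0.0446]
 [-0.0175  0.0447  0.9988]
 [-0.9998  0.0062 -0.0178]] 46.1
```

View pics/s28.png

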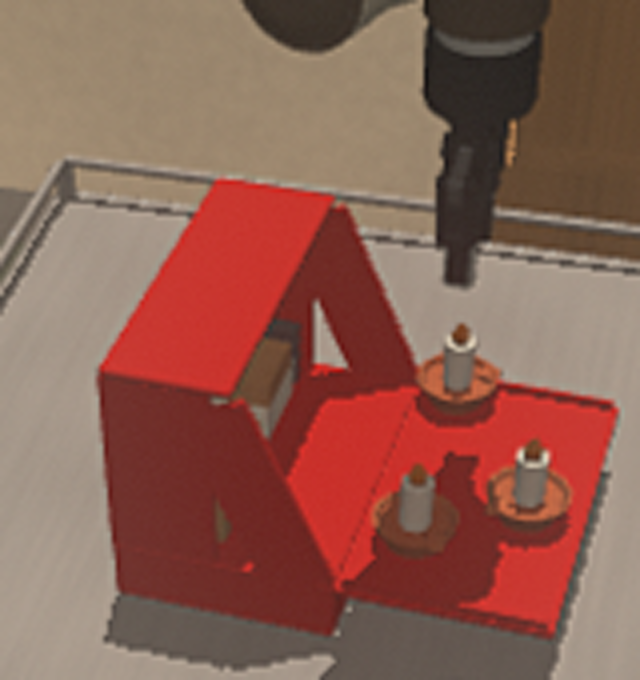

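drive_tool(
  series=[1, -0.4, 0, 0.0045, -0.045, 0, 0.6, 1, -0.4, 0, 0.0045, -0.067, 0, 0.6, 1, -0.4, 0, 0.0045, -0.067, -0.04, 0.6, 1, -0.4, 0, 0.0045, -0.067, -0.08, 0.6, 1, -0.4, 0, 0.0045, -0.067, -0.085, 0.6],
)

```text
t: 46.6
position: [0.4885, -0.4265, 0.1274]
eef_rot: [[-0.01, -0.999, 0.044], [0.007, 0.044, 0.999], [-1.0, 0.01, 0.007]]
ft_force: [-0.2, 1.1, -0.5]
opening: 0.0513
```

Run:
```python
from h import *
for i in range(4): cam("side")
s=ctrl.read_state();print(s["position"],s["eef_rot"],s["t"])
save("side","s29",(270,60,370,150),6)
```

```text
[ 0.4927 -0.4302  0.1358] [[ 0.0029 -0.9991  0.0425]
 [-0.0026  0.0425  0.9991]
 [-1.     -0.003  -0.0025]] 46.8
```

View pics/s29.png

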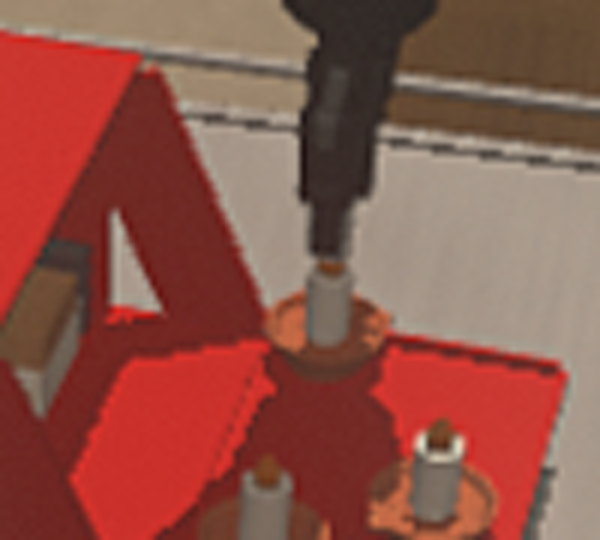

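drive_tool(
  series=[0, 0, 0, -0.001, 0, -0.03, 0.6, 0, 0, 0, -0.001, 0, -0.047, 0.6, 0, 0, 0, -0.001, 0, -0.05, 0.6, 0, 0, 0, -0.001, 0, -0.051, 0.6, 0, 0, 0, -0.001, 0, -0.051, 0.6],
)

```text
t: 47.3
position: [0.4929, -0.4308, 0.0869]
eef_rot: [[0.006, -0.999, 0.042], [-0.005, 0.042, 0.999], [-1.0, -0.006, -0.004]]
ft_force: [-0.6, -0.6, -0.2]
opening: 0.0511
```

drive_tool(
  series=[0, 0, 0, 0, 0, 0, 0.3, 0, 0, 0, 0, 0, 0, 0, 0, 0, 0, 0, 0, 0, 0, 0, 0, 0, 0, 0, 0, 0],
)

```text
t: 47.7
position: [0.4937, -0.4308, 0.0885]
eef_rot: [[0.008, -0.999, 0.041], [-0.006, 0.041, 0.999], [-1.0, -0.008, -0.005]]
ft_force: [-0.7, 3.5, 6.2]
opening: 0.0228
```

Run:
```python
from h import *
avg(4)
```

```text
F [0.1722 3.9178 5.4583] sd [0.3897 0.4009 0.4332] eff [ -1.7921 -40.9789  14.9934   3.7015   0.4328   0.0042] [0.0077 0.0024 0.0004 0.001  0.0001 0.0001] pos [ 0.4937 -0.4308  0.0885] open 0.02217901537586101 t 47.9
```

drive_tool(
  series=[0, 0, 0, 0, 0, 0.02, 0, 0, 0, 0, 0, 0.01, 0.02, 0, 0, 0, 0, -0.005, 0.024, 0.02, 0, 0, 0, 0, -0.005, 0.026, 0.02, 0, 0, 0, 0, -0.005, 0.026, 0.02, 0],
)

```text
t: 48.4
position: [0.4883, -0.404, 0.1076]
eef_rot: [[0.006, -0.999, 0.041], [-0.005, 0.041, 0.999], [-1.0, -0.007, -0.005]]
ft_force: [-0.3, -0.0, -2.4]
opening: 0.0226
```

Run:
```python
from h import *
for i in range(3): cam("side")
avg(8)
save("side","s30",(270,60,370,150),6)
```

```text
F [ 0.4059  0.0408 -2.5722] sd [0.5064 0.3585 0.5241] eff [  0.033  -44.2162  17.3475   4.0052   0.0279   0.0001] [0.038  0.0447 0.0202 0.0028 0.001  0.    ] pos [ 0.4887 -0.4049  0.1085] open 0.022387128146253196 t 48.95
```

View pics/s30.png

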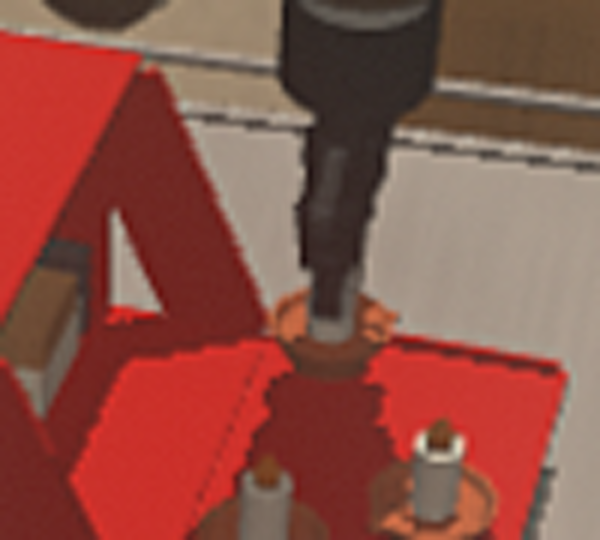

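drive_tool(
  series=[0, 0.3, 0, -0.002, 0.002, -0.012, 0, 0, 0.3, 0, -0.002, 0.002, -0.018, 0, 0, 0.3, 0, -0.002, 0.002, -0.02, 0, 0, 0.3, 0, -0.002, 0.002, -0.021, 0, 0, 0.3, 0, -0.002, 0.002, -0.021, 0],
)

```text
t: 49.45
position: [0.4863, -0.4024, 0.0882]
eef_rot: [[0.001, -0.999, 0.041], [-0.005, 0.041, 0.999], [-1.0, -0.001, -0.005]]
ft_force: [-2.5, 3.5, 3.8]
opening: 0.0224
```

Run:
```python
from h import *
avg(5)
```

```text
F [-2.4728  3.7815  5.7563] sd [0.6536 0.27   0.46  ] eff [ -0.851  -39.7489  16.2905   3.8208   1.2041  -0.0065] [0.0542 0.154  0.0266 0.0043 0.0381 0.0006] pos [ 0.4864 -0.4026  0.0882] open 0.022545639984107853 t 49.7
```

drive_tool(
  series=[0, 0, 0, 0, 0, 0.0003, 0, 0, 0, 0, 0, 0, 0.0003, 0.4, 0, 0, 0, 0, 0, 0.0003, 0.5, 0, 0, 0, 0, 0, 0.0003, 0.5, 0, 0, 0, 0, 0, 0.04, 0.5],
)

```text
t: 50.2
position: [0.4833, -0.4007, 0.1227]
eef_rot: [[-0.009, -0.999, 0.042], [0.001, 0.042, 0.999], [-1.0, 0.009, 0.001]]
ft_force: [0.0, -0.8, -0.3]
opening: 0.0426
```

drive_tool(
  series=[0, 0, 0, 0, 0, 0.05, 0.5, 0, 0, 0, 0, 0, 0.1, 0.5, 0, 0, 0, -0.03, 0.03, 0.14, 0.5, 0, 0, 0, -0.06, 0.06, 0.14, 0.5, 0, 0, 0, -0.09, 0.09, 0.14, 0.5],
)

```text
t: 50.7
position: [0.3929, -0.3102, 0.2646]
eef_rot: [[-0.004, -0.999, 0.043], [-0.0, 0.043, 0.999], [-1.0, 0.004, -0.001]]
ft_force: [0.5, 0.2, -0.0]
opening: 0.0426
```

drive_tool(
  series=[0, 0, 0, -0.02, 0.05, 0.02, 0.5, 0, 0, 0, -0.02, 0.1, 0.02, 0.5, 0, 0, 0, -0.02, 0.15, 0.02, 0.5, 0, 0, 0, -0.02, 0.2, 0.02, 0.5, 0, 0, 0, -0.02, 0.25, 0.02, 0.5],
)

```text
t: 51.2
position: [0.3726, -0.0662, 0.2852]
eef_rot: [[-0.002, -0.999, 0.044], [0.0, 0.044, 0.999], [-1.0, 0.002, -0.0]]
ft_force: [2.5, 1.1, 0.1]
opening: 0.0424
```

Run:
```python
from h import *
for i in range(12): cam("side")
cam("top");
s=ctrl.read_state();print(s["position"],s["t"],s["ft_force"])
save("side","s31",(120,50,400,400),2)
save("top","t31",(90,60,510,360),1.8)
```

```text
[ 0.3728 -0.0687  0.2844] 51.85 [-0.175   0.6859  0.824 ]
```

View pics/s31.png

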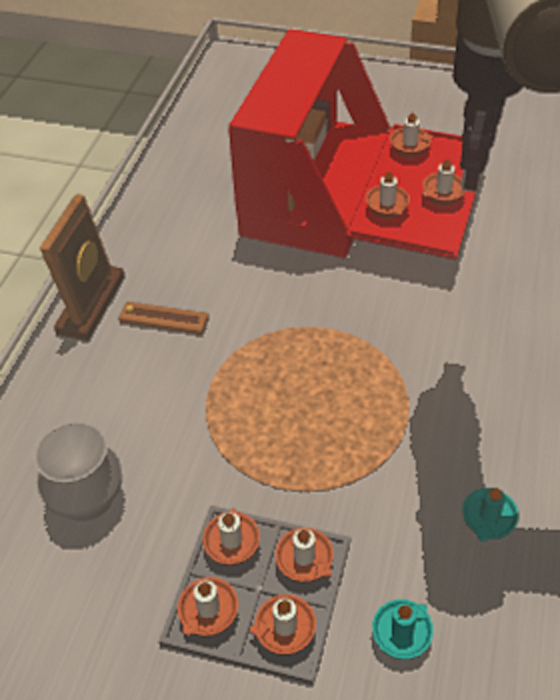

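View pics/t31.png

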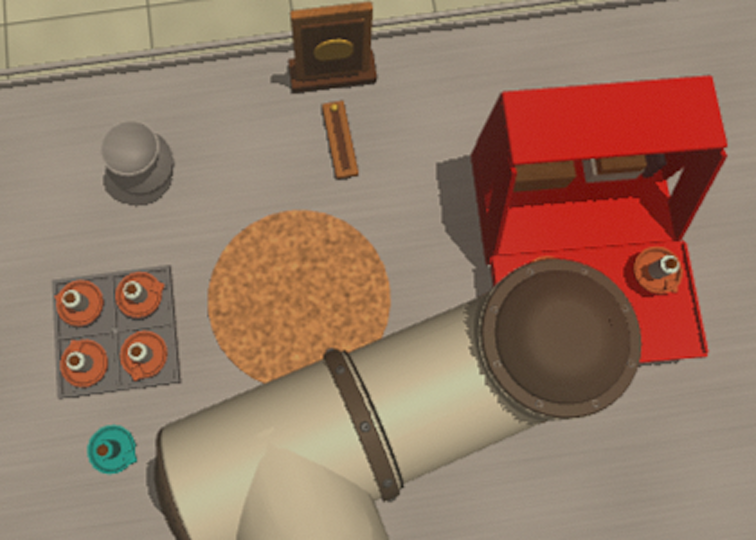

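Run:
```python
from cell import ctrl
print(ctrl.job_done())
```

```text
the job is handed in; nothing more can be done
None
```

The job is done and handed in at about 52 s of the 210 s allowed; no verdict was reported.

- **Caddy:** I hooked the flap by its bar and pulled it past its balance point. It sank by itself and lies open as a shelf.
- **Diyas with battery pack:** all seven diyas were present. Three read about 2.4–3.0 N and now stand upright on the shelf.
- **Empty diyas:** four read about 0.3–0.9 N and now stand upright in the grey tray, one to a well.
- **One shifted diya:** the first one placed on the shelf was later found about 3 cm nearer the side rib. I took this for the announced knock. I picked it up, weighed it again (2.3 N, heavy) and set it down clear of the rib.

The last side picture shows all seven upright in their places, with the mat empty. The last top picture agrees for the tray and the one shelf diya it showed; the arm hid the other two. The lota, the incense holder and the turquoise look-alikes are where they started, and the gripper touches nothing. No last check failed. During the work:

- The two cameras disagreed by about 3–5 mm.
- Setting a diya down in the tray pressed with up to about 23 N.
- Single weighings carried about 0.2–0.3 N of noise, against a gap of over 1.5 N between the two kinds.

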